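# Turn the double-ended scraper bar round in its sloping rest

## Task

The blade end of the double-ended scraper bar is hidden at the bottom of its sloping bench rest, and the worn round nose sticks out. Swing the keeper aside, take the bar out, turn it end for end and lay it back in both notches, its worn nose down against the stop and the unused blade end sticking out at the top, then swing the keeper fully back across the bar. The rubber mat is there to lay the bar down on if you want to change your grip.

Things in the scene. Friction and masses are not known exactly. Their poses are not given: they have to be found in the camera images.
- stand: grey steel stand bolted to the bench that carries the sloping cradle; origin on the bench, below the centre of the seated bar; its foot covers x = -85..+105 mm, y = +-50 mm, 12 mm thick
- cradle: fixed sloping cradle on the stand. Origin: centre of the bar when seated, 130 mm above the bench. x: up the slope, 0.61 rad (35 degrees) above level, away from the robot; y: left across it; z: square to the slope, out of the notches, leaning to the robot. The bar lifts out and lays in along z. Between the saddles (x = -30..+30 mm) it is free at both sides and below, down to a bed at z = -36 mm: grip there
- upper_notch (a point): middle of the upper saddle, at cradle x = 40, y = 0, z = -8 mm, on the floor of its notch. Lower saddle alike at x = -40 mm. Each saddle is 20 mm long (x), 68 mm wide (y), its top at z = 7 mm; the open-topped notch along x is 24 mm wide, with a funnel mouth about 33 mm wide
- stop_face (a point): centre of the face of the stop plate at the foot of the slope, at cradle x = -80.5, y = 0, z = 0 mm; 60 mm wide, rising to z = 12 mm. The seated bar's lower end stands against it
- scraper: loose double-ended steel scraper bar, 160 mm long, about 0.28 kg, shank 18 mm wide (y), 16 mm thick (z). Origin at its centre, where to grip it; x runs along it from the unused flared blade end (x = -80 mm; the last 16 mm are 30 mm wide, 6 mm thick) to the worn round nose (x = +80 mm; 18 mm across). It starts seated in the cradle, blade down against the stop
- blade_edge (a point): middle of the edge of the unused flared blade, at the bar's end x = -80 mm
- worn_nose (a point): tip of the worn round nose, at the bar's end x = +80 mm
- keeper (a joint): angle of the flat keeper arm (16 mm wide, 6 mm thick, underside 2.5 mm above the bar). Its axis is along cradle z at cradle x = 40, y = 28 mm. 0: straight across the bar, to cradle -y (closed, end stop). It grows as the arm swings up the slope; at 1.57 it points along cradle x, beside the bar; end stop 2.2. Starts at 0 to 0.2. It stays where left (friction 0.06 N m)
- keeper_pin (a point): point on the round steel pin at the free end of the keeper, 46 mm from its axis. The pin is 13 mm in diameter, parallel to cradle z, and stands on the arm from cradle z = 16.5 to 53.5 mm; this point is at z = 39 mm, a good height to grip or push it
- mat: ribbed dark rubber mat on the bench, 170 mm (x) by 200 mm (y), 4 mm thick, fixed, kept clear; origin at the centre of its underside, x and y along its edges
There are look-alikes about, which are no part of the job. Of the things that look like the stand, the largest one is meant.

How it is judged (in metres and radians):
On the way:
1. the bar has been lifted clear of the notches (z of scraper in the frame of cradle above 0.03 m), for 0.1 s.
At the end, for the whole second after the job is handed in: the bar lies at rest on the floors of both notches (centre within 3 mm of the seated height and 5 mm sideways, within 0.08 rad of the slope's direction), reversed: blade edge at the top, worn nose within about 8 mm of the stop; the keeper is back across it, within 0.2 rad of closed (x of blade_edge in the frame of cradle between 0.074 and 0.088 m and z of scraper in the frame of cradle between -0.003 and 0.003 m and y of scraper in the frame of cradle between -0.005 and 0.005 m and angle between the x axis of scraper and the x axis of cradle, either way round below 0.08 rad and value of joint keeper below 0.2 rad and linear speed of scraper below 0.02 m/s and velocity of joint keeper below 0.1 rad/s); the robot touches nothing.
It also fails if it takes over 72 s, if anything falls off the work surface, if the arm or the gripper's body presses on something with over 40 N, if the wrist force passes 120 N, or if a joint passes its speed limit or range.

## Robot

A 7-joint arm with a two-finger parallel gripper is mounted at the origin on a cart in front of the work surface, level with it; the furniture and walls round the work are solid. World frame = base frame: x ahead of the robot, y to its left, z up, the work surface at z = 0. Lengths are in mm, angles in degrees, forces in N, time in s.
With the tool pointing down it reaches from about 400 to 900 mm from the base axis. Payload 5.5 kg.
Tool frame: the origin (TCP) lies at the very end of the fingers, on their centre line; the grasp point (between the pads) lies 19 mm behind it; z points along the fingers, y is the direction in which the jaws open and shut (so a half turn about z gives the same grasp; the last joint's range is limited). The gripper opens to 85 mm and grips with 20 to 120 N. Pads are 22 mm wide; open, the fingers measure 114 mm over their backs; the gripper's body (76 mm by 85 mm) begins 54 mm behind the grasp point. The pads swing forward as they close: fully open they stand 13 mm farther back than shut.
Start: joints at [91.627, 28.699, -24.465, 88.831, 12.651, 65.22, -12.049], TCP at [151.257, -632.157, 192.41] pointing down, gripper open.
Joint ranges: [-164.97, 164.97], [-17.58, 116.51], [-87.97, 89.64], [11.32, 138.91], [-80.73, 260.73], [10.89, 115.49], [-147.41, 147.41]. Speed limits (degrees/s): [147.25, 147.25, 180, 180, 180, 180, 180].

## Interface

Orientations are given as a 3x3 rotation matrix whose columns are the frame's x, y, z axes.
In Python, from cell import r, viewer, job gives the robot as it stands.
- The arm moves only by the tool play_rows, never from a script. Its argument "targets" is text: rows parted by semicolons, each of 5 numbers parted by spaces: the opening, from -1 (shut) to 1 (fully open), then the shift along the tool's x, y, z in m, then the turn about the tool's z in degrees. In form: jaw tx ty tz spin; .... A call has 1 to 20 rows; each row shifts and turns the commanded pose from where the row before left it, along the tool's axes as they then stand; what a row does not reach is not made up. A row lasts 1/10 s, in which the tool goes at most 50 mm and 8.59 degrees, less where a joint would pass 70% of its speed; a pose out of reach is approached as far as the arm can. A call is refused whole if a number of a shift passes 0.05 or a number of a turn 8.59, either way. A call with a gripper value outside its range is refused whole. The fingers move at their own pace and stop on an object; "force" is the grip in N (left out, the last holds). Time passes only in rows, so rows that do not move let the fingers close. It gives the time, the measured TCP pose, the force and the opening at its end, in the units of the state.
- r.observe(): the state, without advancing time (a new reading comes with each control period).
- viewer.get_image(name): name is "scene" or "top" or "wrist"; returns a dict with "pixels" (480x640x3 uint8, red, green, blue), "z_map" (480x640 float32, mm along the optical axis (not along the pixel's ray), 0 where there is no reading), "fovy" (degrees; the focal length in pixels is half the picture's height over the tangent of half this angle, whatever the lens; pixels are square), "cx", "cy" (the principal point, pixels), "k1" (the pictures are not rectified: a ray, as slopes to the right and down, at radius r is drawn at 1 + k1 r^2 times it, then the intrinsics apply), "world_from_camera" (4x4, takes a point from camera to world coordinates). Camera axes: x right, y up, looking along -z (the intrinsics and any distortion apply to the point x, -y, -z); pixel columns grow to the right and rows downward; lengths in mm; the calibration is good to about 2 mm. A picture is of the moment at which its call begins.
- job.job_done(): hands the job in, once; it reports no verdict.
The state is a dict: "time": time; "joint_positions": joint angles; "qvel": joint speeds; "tau": joint torques, N m; "ee_pos": TCP position; "orientation": TCP orientation; "force": force on the tool from outside, world axes, zero at the start; "moment": the same for the moment, N m; "width": opening from 0.0 (shut) to 1.0 (fully open).
Only numpy, scipy, OpenCV 4.12 (cv2) and the standard library are available. Lean on these libraries where they do the work, as an engineer would, in place of code of your own. Each camera call takes 0.05 s, during which the arm holds its last target. There are 200 camera calls.

## Working session

There is one attempt and no reset: what is moved stays moved. The work goes in short steps, Python scripts to look and compute and a tool call to move; the robot and the scene stay as the last step left them, time stands still between calls to the robot, and variables do not carry over. Pictures are saved under pics/ and viewed, about 8 in all and at most 12, crops included, and the job is handed in when it is done.

Besides the shell and the picture viewer there is one more tool, called after ">>>" by a JSON object that holds its "fn" and its "kwargs", one argument or row to a line. play_rows: Moves the arm, as the interface text tells. Its arguments: {"type":"object","properties":{"targets":{"type":"string"},"force":{"type":"number"}},"required":["targets"]}

```bash
ls; mkdir -p pics; cat > h.py <<'E'
import numpy as np, cv2
from cell import r, viewer, job
def img(n):
    d=viewer.get_image(n); d['f']=240/np.tan(np.radians(d['fovy'])/2); return d
def cloud(d):
    f=d['f'];K=np.array([[f,0,d['cx']],[0,f,d['cy']],[0,0,1.]])
    u,v=np.meshgrid(np.arange(640.),np.arange(480.))
    p=cv2.undistortPoints(np.stack([u.ravel(),v.ravel()],1)[:,None],K,np.array([d['k1'],0,0,0.]))[:,0].reshape(480,640,2)
    z=d['z_map']; P=np.stack([p[...,0]*z,-p[...,1]*z,-z],-1)
    T=d['world_from_camera']; W=P@T[:3,:3].T+T[:3,3]; W[z==0]=np.nan
    return W
def save(d,n): cv2.imwrite('pics/'+n+'.png',d['pixels'][...,::-1])
E
python3 - <<'E'
from h import *
for n in('scene','top'):
    d=img(n); save(d,n+'0'); np.save(n+'_W.npy',cloud(d)); np.save(n+'_p.npy',d['pixels'])
    print(n,d['f'],d['k1'],d['world_from_camera'].round(3).tolist(),(d['z_map']>0).mean())
s=r.observe();print(s)
E
```

```text
pics
scene 478.15278306904224 -0.11277382980547856 [[-0.889, 0.229, -0.396, 100.235], [-0.457, -0.402, 0.793, 806.139], [0.022, 0.886, 0.462, 601.563], [0.0, 0.0, 0.0, 1.0]] 0.9962467447916666
top 466.4062141059162 -0.00679895336118329 [[-0.01, 0.991, -0.136, 379.219], [-0.999, -0.015, -0.037, -25.196], [-0.039, 0.135, 0.99, 992.044], [0.0, 0.0, 0.0, 1.0]] 0.9959895833333333
{'time': 0.1, 'joint_positions': array([ 91.6274295 ,  28.74732   , -24.45315814,  88.88636768,
        12.65278585,  65.22092346, -12.05016982]), 'qvel': array([ 0.0678714 , -0.10159296, -0.11827547, -0.09388511,  0.07916786,
       -0.08353331,  0.06346401]), 'tau': array([-1.13663191e-02, -5.70820355e+01, -5.83870143e+00, -2.81750232e+01,
        1.04717186e-02,  5.59541062e-03, -1.16332441e-05]), 'ee_pos': array([ 150.99397607, -631.49483521,  191.46720023]), 'orientation': array([[ 9.72554192e-01,  2.32676138e-01, -3.98439568e-04],
       [ 2.32676479e-01, -9.72552673e-01,  1.71880421e-03],
       [ 1.24212572e-05, -1.76433775e-03, -9.99998443e-01]]), 'force': array([ 0.19070813, -1.05516741,  0.44791241]), 'moment': array([-0.00453778,  0.02694177,  0.0320439 ]), 'width': 1.003690673595965}
```

View pics/scene0.png

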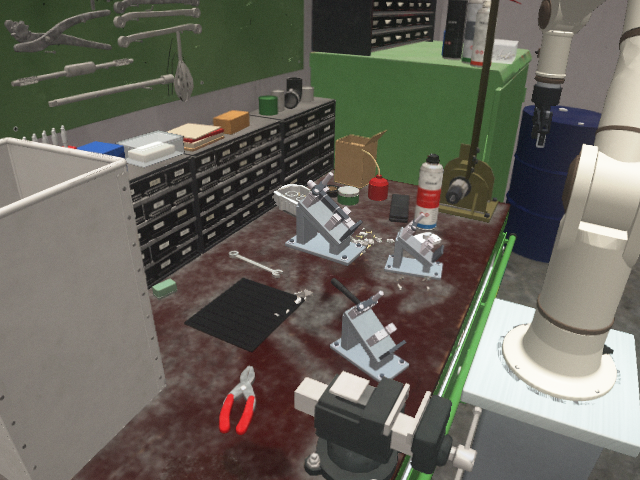

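View pics/top0.png

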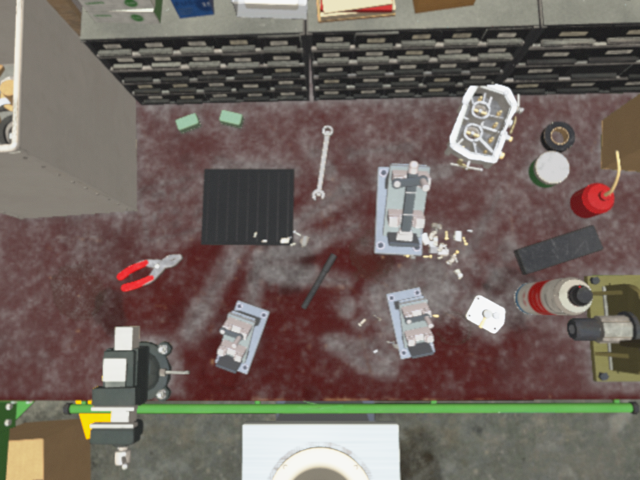

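The target stand, the largest, is in the top view at about (403,210), and the mat is at (249,207). In the scene view the stand is at about (325,225). Next I'll fit the foot, the bar and the keeper pin.

```bash
python3 - <<'E'
from h import *
from scipy import ndimage
W=np.load('top_W.npy');p=np.load('top_p.npy')
m=np.zeros((480,640),bool);m[150:265,365:440]=1
z=W[...,2]
f=m&(z>6)&(z<18); 
l,n=ndimage.label(f);s=ndimage.sum(f,l,range(1,n+1));print(n,sorted(s)[-4:])
# full stand mask
st=m&(z>6);l,n=ndimage.label(st);k=np.argmax(ndimage.sum(st,l,range(1,n+1)))+1
st=l==k
foot=st&(z<18)
print('foot z',np.median(z[foot]))
pts=W[foot][:,:2].astype(np.float32)
R=cv2.minAreaRect(pts);print(R,cv2.boxPoints(R))
for nm in('top','scene'):
    w=np.load(nm+'_W.npy').reshape(-1,3);c=np.array(R[0])
    q=w[(np.hypot(*(w[:,:2]-c).T)<130)&(w[:,2]>6)];print(nm,len(q),np.nanmax(q[:,2]))
mat=(z<12)&(p.max(2)<60);mat[:160]=0;mat[255:]=0;mat[:,:195]=0;mat[:,305:]=0
mat=ndimage.binary_opening(mat,iterations=2)
print('mat',cv2.minAreaRect(W[mat][:,:2].astype(np.float32)),np.median(z[mat]))
big=cv2.resize(p[145:270,355:450],None,fx=6,fy=4.8*1,interpolation=cv2.INTER_CUBIC)
s=np.load('scene_p.npy')[165:270,270:375]
s=cv2.resize(s,None,fx=5.5,fy=5.5,interpolation=cv2.INTER_CUBIC)
cv2.imwrite('pics/s1.png',s[...,::-1])
E
```

```text
27 [np.float64(9.0), np.float64(33.0), np.float64(53.0), np.float64(1155.0)]
foot z 12.08549602034725
((585.7368774414062, -175.08584594726562), (100.19173431396484, 195.36647033691406), 86.46697235107422) [[ 485.1522  -219.06688]
 [ 680.14734 -231.10612]
 [ 686.32153 -131.10481]
 [ 491.32642 -119.06557]]
top 4690 207.16092646025083
scene 3729 202.74206138580098
mat ((605.41259765625, 152.9919891357422), (193.2920379638672, 165.59695434570312), 88.59002685546875) 4.2045418858605785
```

View pics/s1.png

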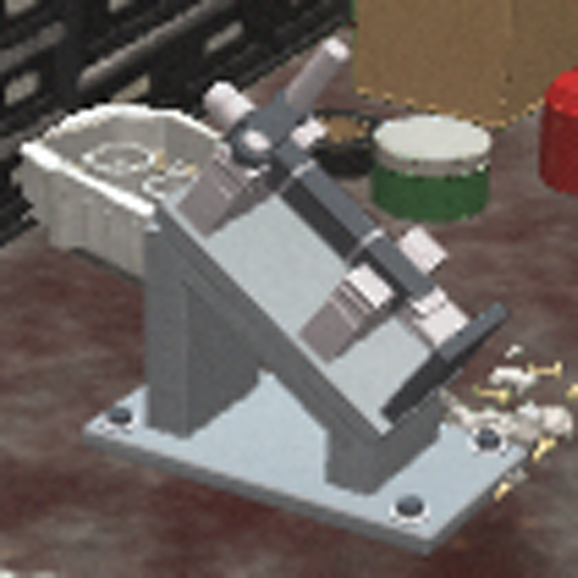

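Crop: the bar runs dark from (420,290) up to its light nose at (225,100). The keeper pivot is at (250,135) and the pin at (320,75), so the keeper is near closed. Next I'll refine the fit in the cradle frame.

```bash
cat >> h.py <<'E'
def cradle(o,yaw):
    c,s=np.cos(yaw),np.sin(yaw);a=np.radians(35) if 1 else 0
    Rz=np.array([[c,-s,0],[s,c,0],[0,0,1.]]); ca,sa=np.cos(.61),np.sin(.61)
    Ry=np.array([[ca,0,-sa],[0,1,0],[sa,0,ca]])
    return Rz@Ry, np.array([o[0],o[1],130.])
E
python3 - <<'E'
from h import *
R,o=cradle((575.8,-174.5),np.radians(-3.53))
for n in('top','scene'):
    W=np.load(n+'_W.npy').reshape(-1,3);C=(W-o)@R
    C=C[np.isfinite(C[:,0])&(abs(C[:,0])<110)&(abs(C[:,1])<70)&(C[:,2]>-25)&(C[:,2]<70)]
    def st(nm,m):
        q=C[m]
        if len(q)>3: print(n,nm,len(q),np.median(q,0).round(1),np.percentile(q,3,0).round(1),np.percentile(q,97,0).round(1))
    x,y,z=C.T
    st('bar mid',(abs(x)<28)&(z>3)&(z<14)&(abs(y)<20))
    st('bar near -x',(x<0)&(x>-28)&(z>3)&(z<14)&(abs(y)<20))
    st('bar +x',(x>0)&(x<28)&(z>3)&(z<14)&(abs(y)<20))
    st('lowsaddle',(x<-25)&(x>-55)&(z>2)&(abs(y)>11)&(z<12))
    st('nose',(x>55)&(z>-3)&(abs(y)<16))
    st('stop',(x<-60)&(z>9))
    st('bed',(z<-20)&(abs(x)<25))
    st('pin',(z>24))
    st('pin top',(z>46))
    st('arm',(z>13)&(z<19)&(y<18)&(x>20))
    st('blade',(x<-62)&(x>-78)&(z<9))
E
```

```text
top bar mid 275 [0.5 0.1 5.7] [-26.4  -8.6   3.4] [26.4  8.5  7.9]
top bar near -x 135 [-14.3   0.3   5.4] [-26.7  -8.6   3.3] [-1.   8.8  8.1]
top bar +x 140 [13.6 -0.   5.8] [ 0.9 -8.6  3.8] [27.4  8.1  7.9]
top lowsaddle 189 [-35.6 -14.9   4.6] [-45.  -32.    2.2] [-26.4  32.3   7.1]
top nose 189 [65.  -1.2  5.6] [ 55.5 -15.6  -1.1] [81.4  7.6 41.7]
top stop 70 [-79.7   0.8  10. ] [-85.  -27.5   9.1] [-76.3  27.9  12.9]
top pin 79 [ 54.3 -16.5  48.8] [ 46.7 -22.8  25.7] [ 57.4 -11.9  52.6]
top pin top 45 [ 52.3 -17.7  50.9] [ 46.7 -23.   46.5] [ 57.  -12.6  53. ]
top arm 128 [50.5 -1.6 14.3] [ 41.3 -24.8  13.2] [59.6 16.7 17.5]
top blade 238 [-76.3   2.4   0.7] [-77.7 -27.1 -22.2] [-63.1  28.4   7.9]
scene bar mid 49 [-4.2  3.4  4.1] [-26.8  -6.8   3.2] [24.3 11.4  5.7]
scene bar near -x 28 [-13.2   3.2   4. ] [-27.5  -8.5   3.2] [-1.9 10.5  5.5]
scene bar +x 21 [12.3  3.8  4.3] [ 0.8 -5.4  3.1] [25.9 10.8  5.7]
scene lowsaddle 48 [-36.7  12.8   3. ] [-47.8 -31.    2. ] [-27.1  34.3   5.3]
scene nose 62 [64.3  3.2  3.3] [ 55.4 -15.1  -1.4] [79.1 10.6 44.9]
scene stop 8 [-81.9  13.    9.3] [-83.4 -21.1   9.1] [-78.7  29.7  10.9]
scene pin 59 [ 50.9 -13.   38.8] [ 45.3 -20.1  24.8] [57.8 -7.7 50.5]
scene pin top 14 [ 51.6 -16.   48.8] [ 47.2 -22.1  47.1] [56.6 -9.1 51.4]
scene arm 19 [50.7 -7.  14. ] [ 43.2 -14.1  13.1] [56.  13.  17.8]
scene blade 66 [-70.7   6.8  -1.6] [-77.7 -14.1 -16.6] [-62.7  32.6   7.9]
```

```bash
python3 - <<'E'
from h import *
Q=np.concatenate([np.load(n+'_W.npy').reshape(-1,3) for n in('top','scene')])
Q=Q[np.isfinite(Q[:,0])&(Q[:,2]>-50)]
g={}
print('max z per 80mm cell, rows x, cols y from -720')
for x in range(80,800,80):
    print(x,[int(np.max(Q[(Q[:,0]>=x)&(Q[:,0]<x+80)&(Q[:,1]>=y)&(Q[:,1]<y+80)][:,2],initial=-50)) for y in range(-720,320,80)])
d=img('wrist');save(d,'w0');print(r.observe()['joint_positions'])
E
```

```text
max z per 80mm cell, rows x, cols y from -720
80 [545, 601, 625, 627, -50, -50, -50, 6, 18, 19, 6, 1, -50]
160 [619, 621, 621, 7, 4, 5, 6, 5, 6, 6, 5, 5, 23]
240 [193, 610, 610, 87, 5, 5, 86, 10, 6, 5, 145, 87, 38]
320 [611, 608, 609, 218, 26, 13, 146, 120, 6, 15, 145, 127, 6]
400 [125, 120, 27, 217, 13, 12, 93, 15, 17, 16, 7, 10, 18]
480 [5, 27, 28, 26, 7, 14, 126, 119, 19, 10, 9, 10, 16]
560 [188, 144, 150, 41, 5, 9, 207, 174, 13, 13, 10, 10, 8]
640 [185, 188, 161, 43, 58, 59, 180, 134, 11, 8, 9, 8, 8]
720 [150, 151, 23, 58, 92, 58, 4, 6, 13, 5, 7, 31, 30]
[ 91.62901496  28.74352562 -24.4539642   88.87706706  12.64945973
  65.2186668  -12.05089101]
```

```bash
python3 - <<'E'
from h import *
W=np.load('scene_W.npy')
for v in range(5,215,20):
    row=W[v,455:505]; 
    m=(row[:,1]>-700)&(row[:,0]>100)
    q=row[m]; print(v, np.nanmin(q,0).round() if len(q) else None, np.nanmedian(q,0).round() if len(q) else None,np.nanmax(q,0).round() if len(q) else None)
Q=W.reshape(-1,3);Q=Q[(Q[:,2]>230)&(Q[:,0]>230)&(Q[:,0]<900)&(Q[:,1]>-800)&(Q[:,1]<350)]
print(len(Q),Q.min(0),Q.max(0),np.median(Q,0))
E
```

```text
5 [ 316. -677.  598.] [ 319. -569.  598.] [ 325. -537.  598.]
25 [ 317. -671.  545.] [ 319. -563.  548.] [ 325. -539.  549.]
45 [ 316. -663.  491.] [ 320. -571.  497.] [ 324. -536.  499.]
65 [ 316. -662.  435.] [ 320. -553.  446.] [ 324. -535.  448.]
85 [ 315. -682.  376.] [ 320. -551.  394.] [ 325. -534.  396.]
105 [ 314. -637.  324.] [ 318. -540.  341.] [ 322. -536.  342.]
125 [ 316. -658.  260.] [ 320. -546.  284.] [ 324. -537.  286.]
145 [ 314. -682.  192.] [ 344. -640.  198.] [ 371. -537.  229.]
165 [ 288. -695.  112.] [ 320. -661.  131.] [ 386. -534.  171.]
185 [ 261. -692.   67.] [ 303. -582.   99.] [ 347. -521.  111.]
205 [ 237. -689.    6.] [ 287. -586.   27.] [ 349. -563.   41.]
19163 [ 287.19555792 -799.99304421  230.01290621] [899.96179818 229.6904327  611.38378234] [ 778.84875088 -771.91253967  304.05542725]
```

View pics/w0.png

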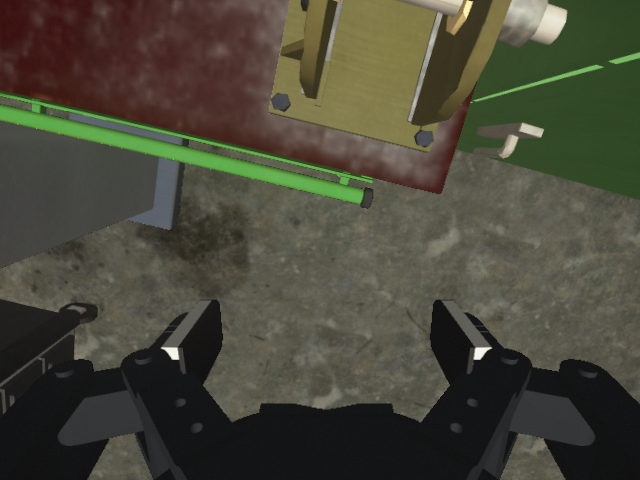

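Wrist view: the press base is at the top, around (370,60), the fingers are at the bottom, and image up is tool +x. A tall lever stands at about (320,-545), so I'll go round it on the inside.

>>> {"fn": "play_rows", "kwargs": {
  "targets": "1 0 0 -0.04 8.5; 1 0 0 -0.04 8.49; 1 0 0 -0.04 0; 1 0 0 -0.03 0; 1 0 -0.03 0 0; 1 0 -0.035 0 0; 1 0 -0.035 0 0; 1 0 -0.035 0 0; 1 0 -0.035 0 0; 0 0.03 -0.0235 0 0; 0 0.03 -0.0235 0 0; 0 0.03 -0.0235 0 0; 0 0.03 -0.0235 0 0; -0.3 0.03 -0.0235 0 0; -0.3 0.03 -0.0235 0 0",
  "force": 25
}}

```text
time: 1.65
ee_pos: [351.0, -331.7, 342.4]
orientation: [[0.998, -0.062, -0.0], [-0.062, -0.998, -0.0], [-0.0, 0.0, -1.0]]
force: [0.8, -1.2, -0.3]
width: 0.349
```

>>> {"fn": "play_rows", "kwargs": {
  "targets": "-0.3 0.023 -0.028 0 0; -0.3 0.023 -0.028 0 0; -0.3 0.023 -0.028 0 0; -0.3 0.023 -0.028 0 0; -0.3 0.023 -0.028 0 0; -0.3 0.023 -0.028 0 0; -0.3 0 0 0 0; -0.3 0 0 0 0"
}}

```text
time: 2.45
ee_pos: [498.3, -172.7, 342.1]
orientation: [[0.998, -0.059, -0.001], [-0.059, -0.998, 0.0], [-0.001, -0.0, -1.0]]
force: [-0.9, -0.4, 0.6]
width: 0.349
```

```bash
python3 - <<'E'
from h import *
d=img('wrist');save(d,'w1');W=cloud(d);np.save('w1_W.npy',W);s=r.observe();print(s['ee_pos'],d['f'])
T=d['world_from_camera'];print(T.round(3))
R,o=cradle((578.5,-174.5),np.radians(-3.53))
C=((W.reshape(-1,3)-o)@R)
C=C[np.isfinite(C[:,0])&(abs(C[:,0])<110)&(abs(C[:,1])<70)&(C[:,2]>-25)&(C[:,2]<70)]
x,y,z=C.T
def st(nm,m):
    q=C[m]
    if len(q)>3: print(nm,len(q),np.median(q,0).round(1),np.percentile(q,2,0).round(1),np.percentile(q,98,0).round(1))
st('bar mid',(abs(x)<28)&(z>3)&(z<14)&(abs(y)<20))
st('bar -x',(x<0)&(x>-28)&(z>4)&(z<14)&(abs(y)<20))
st('bar +x',(x>0)&(x<28)&(z>4)&(z<14)&(abs(y)<20))
st('lowsaddle',(x<-25)&(x>-55)&(z>3)&(abs(y)>16.5)&(z<12))
st('upsaddle',(x<55)&(x>28)&(z>3)&(abs(y)>16.5)&(z<10))
st('nose',(x>60)&(z>3)&(z<10)&(abs(y)<16))
st('stop',(x<-70)&(z>9))
st('pin',(z>24)); st('pin top',(z>48)); st('arm',(z>14)&(z<19)&(y<18)&(x>20))
E
```

```text
[ 497.73585435 -173.97748045  342.02475066] 354.88807209419775
[[-5.90000e-02  9.60000e-01  2.73000e-01  5.67418e+02]
 [-9.98000e-01 -5.70000e-02 -1.70000e-02 -1.76740e+02]
 [-0.00000e+00 -2.73000e-01  9.62000e-01  5.22867e+02]
 [ 0.00000e+00  0.00000e+00  0.00000e+00  1.00000e+00]]
bar mid 783 [1.5 0.3 6.4] [-26.4  -8.3   5.1] [26.8  8.9  7.9]
bar -x 367 [-13.6   0.4   6.3] [-27.2  -8.2   5. ] [-0.5  9.1  7.8]
bar +x 415 [14.5  0.3  6.5] [ 0.6 -8.7  5.2] [27.5  8.6  8.2]
lowsaddle 430 [-38.   16.6   5.4] [-48.  -32.3   3.5] [-28.5  31.9   6.8]
upsaddle 219 [ 46.9 -28.3   5.5] [ 31.6 -33.2   3.4] [51.4 32.   7.4]
nose 315 [69.  -0.8  5.9] [60.2 -7.2  3.2] [78.1  6.5  8.3]
stop 280 [-83.    0.1  10.3] [-88.2 -27.5   9.1] [-78.9  28.7  11.7]
pin 385 [ 52.3 -17.3  47.1] [ 43.5 -23.5  24.8] [ 54.8 -11.4  53.4]
pin top 185 [ 49.5 -17.3  52.1] [ 43.1 -23.4  48.4] [ 54.4 -11.4  53.5]
arm 593 [47.2 -0.8 15.1] [ 37.  -25.8  14.1] [57.1 17.2 17.7]
```

View pics/w1.png

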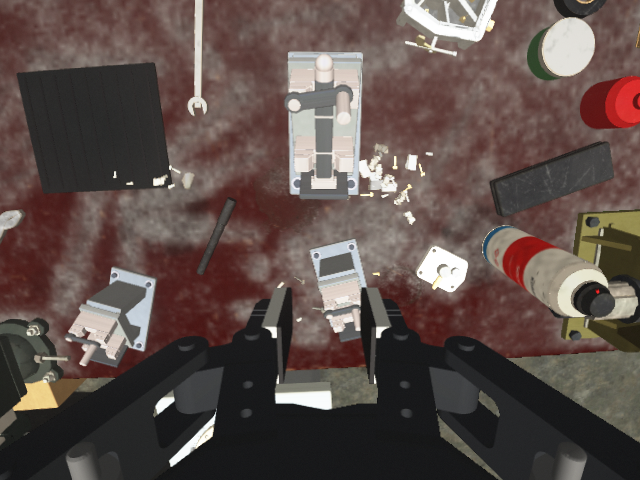

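Wrist view: pin at (343,100), pivot at (294,103), bar between them running down to the stop at (324,185), mat at (95,125). The fit agrees with the earlier one to about 2 mm. Next I'll work out the pin grip and the arc.

```bash
cat >> h.py <<'E'
Rc,oc=cradle((580.3,-174.3),np.radians(-3.53))
def w(c): return Rc@np.array(c,float)+oc
def tool(dw,Rt=None):
    if Rt is None: Rt=r.observe()['orientation']
    return (Rt.T@np.array(dw)*1000/1000).round(1)
def pin(th,z=43): return w([40+46*np.sin(th),28-46*np.cos(th),z])-[0,0,19]
E
python3 - <<'E'
from h import *
c,s=np.cos(np.radians(-3.53)),np.sin(np.radians(-3.53))
Rt=np.array([[c,s,0],[s,-c,0],[0,0,-1.]])
p=np.mean([r.observe()['ee_pos'] for _ in range(5)],0);print(p,r.observe()['orientation'].round(4))
a=pin(.2);print('pin tcp',a,'hover shift',tool(a+[0,0,60]-p,Rt))
th=np.linspace(.2,2.17,17)
P=[pin(t) for t in th]
print([tool(P[i+1]-P[i],Rt).tolist() for i in range(16)])
E
```

```text
[ 497.73585435 -173.97748045  342.02475066] [[ 9.981e-01 -6.140e-02 -9.000e-04]
 [-6.140e-02 -9.981e-01 -1.000e-04]
 [-9.000e-04  1.000e-04 -1.000e+00]]
pin tcp [ 594.86170662 -192.31382133  174.39487814] hover shift [ 98.1  12.3 107.6]
[[4.5, -1.5, -3.1], [4.3, -2.1, -3.0], [4.1, -2.8, -2.8], [3.7, -3.3, -2.6], [3.4, -3.9, -2.4], [3.0, -4.4, -2.1], [2.5, -4.8, -1.8], [2.0, -5.1, -1.4], [1.5, -5.4, -1.0], [0.9, -5.5, -0.6], [0.4, -5.6, -0.3], [-0.2, -5.7, 0.1], [-0.8, -5.6, 0.5], [-1.3, -5.4, 0.9], [-1.9, -5.2, 1.3], [-2.4, -4.9, 1.7]]
```

>>> {"fn": "play_rows", "kwargs": {
  "targets": "-0.3 0.03 0.004 0 0; -0.3 0.03 0.004 0 0; -0.3 0.038 0.004 0.01 0; -0.3 0 0 0.03 0; -0.3 0 0 0.035 0; -0.3 0 0 0.032 0; -0.3 0 0 0 0; -0.3 0 0 0 0"
}}

```text
time: 3.3
ee_pos: [594.5, -193.2, 235.7]
orientation: [[0.998, -0.064, -0.001], [-0.064, -0.998, -0.0], [-0.001, 0.0, -1.0]]
force: [-0.2, 0.8, 0.6]
width: 0.349
```

```bash
python3 - <<'E'
from h import *
d=img('wrist');save(d,'w2');W=cloud(d);s=r.observe();p=s['ee_pos'];print(p,pin(.2)-p,s['orientation'].round(4))
C=((W.reshape(-1,3)-oc)@Rc)
C=C[np.isfinite(C[:,0])&(abs(C[:,0])<110)&(abs(C[:,1])<70)&(C[:,2]>-25)&(C[:,2]<58)]
x,y,z=C.T
def st(nm,m):
    q=C[m]
    if len(q)>3: print(nm,len(q),np.median(q,0).round(1),np.percentile(q,2,0).round(1),np.percentile(q,98,0).round(1))
st('bar -x',(x<0)&(x>-28)&(z>4)&(z<14)&(abs(y)<20))
st('bar +x',(x>0)&(x<28)&(z>4)&(z<14)&(abs(y)<20))
st('lowsaddle',(x<-25)&(x>-55)&(z>3)&(abs(y)>16.5)&(z<12))
st('upsaddle',(x<55)&(x>28)&(z>3)&(abs(y)>16.5)&(z<10))
st('pin',(z>24)); st('pin top',(z>48)); st('arm',(z>14)&(z<19)&(y<18)&(x>20))
cv2.imwrite('pics/w2.png',cv2.resize(d['pixels'],(480,360))[...,::-1])
E
```

```text
[ 595.69531376 -192.94504587  237.04992392] [ -0.83360714   0.63122454 -62.65504578] [[ 9.98e-01 -6.33e-02  1.70e-03]
 [-6.33e-02 -9.98e-01 -8.00e-04]
 [ 1.70e-03  7.00e-04 -1.00e+00]]
bar -x 396 [-13.5  -0.4   7.7] [-27.5  -8.7   6.7] [-0.5  8.4  8.5]
bar +x 491 [14.1 -0.6  7.6] [ 0.4 -9.1  6.5] [27.   8.4  8.6]
lowsaddle 526 [-36.9 -16.9   6.6] [-48.8 -32.6   3.4] [-29.8  31.7   7.5]
upsaddle 391 [ 47.5 -25.2   6.3] [ 30.9 -33.3   3.2] [50.2 31.4  7.6]
pin 813 [ 51.6 -17.9  42.9] [ 42.8 -23.9  24.7] [ 53.5 -11.9  53.6]
pin top 287 [ 49.7 -17.9  52.7] [ 41.7 -23.7  48.4] [ 53.4 -12.1  53.8]
arm 874 [47.6 -1.8 16.1] [ 36.3 -25.9  14.2] [56.1 17.1 17.7]
```

View pics/w2.png

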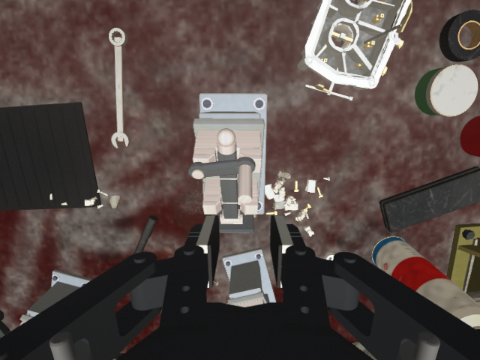

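Fit confirmed: bar top at z = 7.7, saddles where they should be. The pin is at (245,180) in the picture and lines up with the fingers. Now descend and grip the pin.

>>> {"fn": "play_rows", "kwargs": {
  "targets": "-0.3 0 0 0.025 0; -0.3 -0.001 0 0.025 0; -0.3 0 0 0.012 0; -1 0 0 0 0; -1 0 0 0 0; -1 0 0 0 0; -1 0 0 0 0",
  "force": 30
}}

```text
time: 4.05
ee_pos: [595.2, -191.8, 174.9]
orientation: [[0.998, -0.062, 0.002], [-0.062, -0.998, -0.001], [0.002, 0.001, -1.0]]
force: [0.2, -0.2, -0.8]
width: -0.002
```

```bash
python3 - <<'E'
from h import *
d=img('wrist');s=r.observe();print(s['ee_pos'],pin(.165),s['width'],s['force'])
cv2.imwrite('pics/w3.png',d['pixels'][130:480,120:520][...,::-1])
d=img('scene');cv2.imwrite('pics/s3.png',cv2.resize(d['pixels'][110:270,230:400],None,fx=3.5,fy=3.5)[...,::-1])
E
```

```text
[ 594.98022228 -191.73483101  174.54665812] [ 593.54852671 -192.52555081  173.48792469] 0.0006644087219211039 [ 0.23632386  0.70649233 -0.3647464 ]
```

View pics/w3.png

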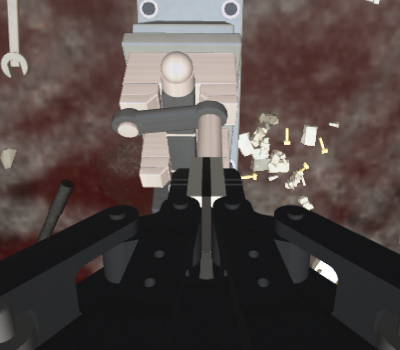

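View pics/s3.png

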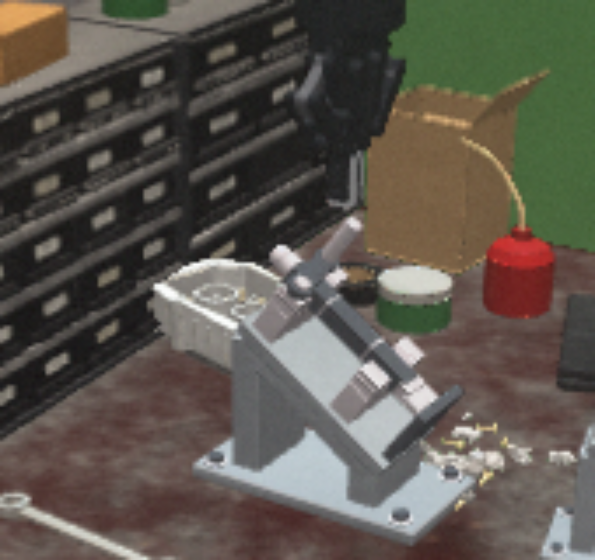

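```bash
python3 - <<'E'
from h import *
for n in ('scene','wrist'):
    d=img(n);W=cloud(d);s=r.observe()
    if n=='scene':
        for v in range(140,180,3): print(v,[W[v,u].round().tolist() for u in range(322,336,5)])
    p=s['ee_pos'];Q=W.reshape(-1,3);Q=Q[(np.hypot(*(Q[:,:2]-p[:2]).T)<30)]
    print(n,p,len(Q)); 
    for z in range(110,260,10):
        q=Q[(Q[:,2]>=z)&(Q[:,2]<z+10)]
        if len(q): print(z,len(q),np.median(q,0).round(),q.min(0).round(),q.max(0).round())
E
```

```text
140 [[588.0, -139.0, 297.0], [589.0, -166.0, 290.0], [581.0, -177.0, 289.0]]
143 [[587.0, -139.0, 290.0], [593.0, -175.0, 280.0], [582.0, -179.0, 281.0]]
146 [[590.0, -144.0, 281.0], [603.0, -195.0, 266.0], [586.0, -188.0, 271.0]]
149 [[600.0, -163.0, 267.0], [586.0, -162.0, 270.0], [586.0, -188.0, 263.0]]
152 [[599.0, -161.0, 261.0], [586.0, -162.0, 263.0], [583.0, -183.0, 258.0]]
155 [[843.0, -636.0, 83.0], [593.0, -177.0, 250.0], [587.0, -191.0, 247.0]]
158 [[846.0, -642.0, 70.0], [593.0, -177.0, 243.0], [587.0, -192.0, 240.0]]
161 [[853.0, -656.0, 53.0], [593.0, -178.0, 235.0], [586.0, -191.0, 232.0]]
164 [[850.0, -650.0, 44.0], [594.0, -179.0, 227.0], [585.0, -189.0, 225.0]]
167 [[853.0, -657.0, 30.0], [593.0, -178.0, 220.0], [586.0, -191.0, 217.0]]
170 [[844.0, -640.0, 26.0], [850.0, -693.0, 8.0], [846.0, -727.0, -1.0]]
173 [[851.0, -654.0, 9.0], [847.0, -686.0, -1.0], [587.0, -195.0, 200.0]]
176 [[848.0, -648.0, -0.0], [597.0, -187.0, 193.0], [586.0, -193.0, 193.0]]
179 [[835.0, -624.0, -2.0], [596.0, -187.0, 185.0], [803.0, -641.0, -1.0]]
scene [ 594.61855836 -191.68971996  1
[... 1263 characters left out ...]
24. -166.  150.]
150 629 [ 619. -198.  156.] [ 594. -211.  150.] [ 624. -168.  160.]
160 1059 [ 613. -181.  166.] [ 600. -210.  160.] [ 624. -163.  170.]
170 1087 [ 613. -190.  173.] [ 601. -203.  170.] [ 619. -166.  180.]
180 479 [ 604. -194.  185.] [ 596. -200.  180.] [ 610. -187.  190.]
190 267 [ 599. -193.  193.] [ 595. -199.  190.] [ 603. -187.  197.]
210 154 [ 605. -192.  218.] [ 600. -204.  216.] [ 606. -180.  220.]
220 701 [ 605. -192.  226.] [ 600. -205.  220.] [ 606. -178.  230.]
230 846 [ 603. -192.  235.] [ 600. -205.  230.] [ 607. -178.  240.]
240 1062 [ 605. -192.  248.] [ 583. -205.  240.] [ 607. -179.  250.]
250 1941 [ 605. -192.  257.] [ 583. -220.  250.] [ 609. -165.  260.]
```

The two views disagree with the reported pose. Both show the finger ends at z ≈ 214 while the reported TCP is at 174; x and y agree. So the real finger end is about 40 mm higher than reported. I'll allow for this: open, go 40 mm lower, grip, and check the width.

>>> {"fn": "play_rows", "kwargs": {
  "targets": "-0.3 0 0 0 0; -0.3 0 0 0 0; -0.3 -0.001 0 0 0; -0.3 0 0 0.015 0; -0.3 0 0 0.015 0; -0.3 0 0 0.01 0; -1 0 0 0 0; -1 0 0 0 0; -1 0 0 0 0; -1 0 0 0 0",
  "force": 30
}}

```text
time: 5.25
ee_pos: [592.7, -192.8, 132.0]
orientation: [[0.998, -0.062, -0.001], [-0.062, -0.998, -0.001], [-0.001, 0.001, -1.0]]
force: [4.0, -4.6, -13.9]
width: 0.139
```

```bash
python3 - <<'E'
from h import *
for n in ('scene','wrist'):
    d=img(n);W=cloud(d);s=r.observe()
    p=s['ee_pos'];Q=W.reshape(-1,3);Q=Q[(np.hypot(*(Q[:,:2]-p[:2]).T)<30)]
    print(n,p,len(Q),s['width'],s['force']); 
    for z in range(150,220,5):
        q=Q[(Q[:,2]>=z)&(Q[:,2]<z+5)]
        if len(q): print(z,len(q),np.median(q,0).round(),q.min(0).round(),q.max(0).round())
E
```

```text
scene [ 592.67986976 -192.789849    132.01244897] 1117 0.14611363581148917 [  3.91961295  -4.15583681 -14.75599654]
150 30 [ 603. -180.  153.] [ 598. -209.  150.] [ 609. -165.  155.]
155 15 [ 607. -192.  157.] [ 605. -206.  155.] [ 610. -169.  158.]
160 7 [ 605. -174.  164.] [ 603. -194.  163.] [ 606. -166.  165.]
165 16 [ 608. -179.  168.] [ 593. -190.  166.] [ 612. -167.  170.]
170 33 [ 604. -180.  172.] [ 583. -203.  170.] [ 622. -171.  175.]
175 22 [ 591. -184.  178.] [ 583. -199.  175.] [ 617. -172.  180.]
180 24 [ 588. -179.  182.] [ 583. -201.  180.] [ 602. -170.  185.]
185 27 [ 589. -180.  188.] [ 583. -204.  185.] [ 600. -170.  190.]
190 20 [ 588. -180.  192.] [ 582. -204.  190.] [ 602. -170.  195.]
195 29 [ 589. -179.  197.] [ 582. -203.  195.] [ 601. -166.  200.]
200 24 [ 588. -177.  203.] [ 583. -206.  200.] [ 602. -172.  205.]
205 24 [ 588. -178.  207.] [ 582. -211.  205.] [ 602. -169.  210.]
210 17 [ 584. -198.  213.] [ 580. -212.  210.] [ 602. -170.  215.]
215 27 [ 584. -201.  217.] [ 579. -220.  215.] [ 605. -170.  220.]
wrist [ 592.67663446 -192.78542521  132.0015121
[... 325 characters left out ...]
22. -165.  170.]
170 1264 [ 614. -186.  173.] [ 603. -206.  170.] [ 621. -168.  175.]
175 779 [ 611. -194.  177.] [ 598. -211.  175.] [ 619. -175.  180.]
180 701 [ 605. -194.  183.] [ 598. -212.  180.] [ 613. -174.  185.]
185 819 [ 603. -193.  188.] [ 598. -212.  185.] [ 608. -174.  190.]
190 885 [ 601. -193.  193.] [ 582. -213.  190.] [ 605. -174.  195.]
195 1064 [ 599. -193.  198.] [ 583. -213.  195.] [ 605. -174.  200.]
200 1027 [ 594. -193.  202.] [ 581. -213.  200.] [ 605. -174.  205.]
205 932 [ 597. -198.  207.] [ 581. -215.  205.] [ 606. -171.  210.]
210 744 [ 603. -186.  213.] [ 585. -221.  210.] [ 608. -165.  215.]
215 1536 [ 603. -200.  217.] [ 580. -221.  215.] [ 608. -166.  220.]
```

The pin is gripped: width 0.14, about 12 mm. Now drive the opening arc.

>>> {"fn": "play_rows", "kwargs": {
  "targets": "-1 0.0045 -0.0015 -0.0031 0; -1 0.0043 -0.0021 -0.003 0; -1 0.0041 -0.0028 -0.0028 0; -1 0.0037 -0.0033 -0.0026 0; -1 0.0034 -0.0039 -0.0024 0; -1 0.003 -0.0044 -0.0021 0; -1 0.0025 -0.0048 -0.0018 0; -1 0.002 -0.0051 -0.0014 0; -1 0.0015 -0.0054 -0.001 0; -1 0.0009 -0.0055 -0.0006 0; -1 0.0004 -0.0056 -0.0003 0; -1 -0.0002 -0.0057 0.0001 0; -1 -0.0008 -0.0056 0.0005 0; -1 -0.0013 -0.0054 0.0009 0; -1 -0.0019 -0.0052 0.0013 0; -1 -0.0024 -0.0049 0.0017 0; -1 0 0 0 0; -1 0 0 0 0"
}}

```text
time: 7.15
ee_pos: [625.9, -122.8, 152.8]
orientation: [[0.998, -0.062, 0.01], [-0.062, -0.998, -0.002], [0.01, 0.001, -1.0]]
force: [8.4, -4.4, -1.5]
width: 0.138
```

>>> {"fn": "play_rows", "kwargs": {
  "targets": "-0.3 0 0 0 0; -0.3 0 0 0 0; -0.3 0 0 0 0; -0.3 0 0 -0.02 0; -0.3 0 0 -0.03 0; -0.1 -0.02 0.01 -0.03 0; -0.1 -0.03 0.02 0 0; -0.1 0 0 0 0; -0.1 0 0 0 0"
}}

```text
time: 8.05
ee_pos: [568.9, -149.5, 230.2]
orientation: [[0.998, -0.063, -0.0], [-0.063, -0.998, -0.001], [-0.0, 0.001, -1.0]]
force: [1.2, -0.0, -1.1]
width: 0.455
```

```bash
cat >> h.py <<'E'
def ee(c,drop=18): return w(c)-[0,0,drop+40]   # reported TCP that puts grasp height at cradle point c
def meas(names=('wrist',)):
    for n in names:
        d=img(n);W=cloud(d)
        C=((W.reshape(-1,3)-oc)@Rc)
        C=C[np.isfinite(C[:,0])&(abs(C[:,0])<110)&(abs(C[:,1])<70)&(C[:,2]>-25)&(C[:,2]<58)]
        x,y,z=C.T
        def st(nm,m):
            q=C[m]
            if len(q)>3: print(n,nm,len(q),np.median(q,0).round(1),np.percentile(q,2,0).round(1),np.percentile(q,98,0).round(1))
        st('bar -x',(x<0)&(x>-28)&(z>3)&(z<14)&(abs(y)<20))
        st('bar +x',(x>0)&(x<28)&(z>3)&(z<14)&(abs(y)<20))
        st('lowsaddle',(x<-25)&(x>-55)&(z>3)&(abs(y)>16.5)&(z<12))
        st('bar end',(x>55)&(z>-5)&(z<10)&(abs(y)<20))
        st('pin',(z>24)); st('pin top',(z>48)); st('arm',(z>14)&(z<19)&(x>30))
    return d,W
E
python3 - <<'E'
from h import *
meas(('wrist','scene'))
s=r.observe();p=s['ee_pos'];print(p,s['orientation'].round(4),s['width']);t=ee([-2,-.5,0]);print(t,tool(t-p))
E
```

```text
wrist bar -x 492 [-13.4   0.2   7.6] [-27.4  -8.5   6.3] [-0.5  8.9  8.6]
wrist bar +x 626 [14.8 -0.   7.6] [ 0.4 -8.7  6. ] [27.4  8.7  8.7]
wrist lowsaddle 634 [-37.6 -16.9   6.6] [-49.9 -32.4   3.3] [-29.9  32.7   7.5]
wrist bar end 974 [68.5  0.2  5.9] [55.5 -8.5 -2.2] [78.5  8.   9. ]
wrist pin 1026 [81.6 53.2 45.1] [72.7 47.8 25.1] [83.7 59.7 53.6]
wrist pin top 431 [79.2 53.7 52.5] [72.1 48.1 48.2] [83.4 59.6 53.8]
wrist arm 1562 [59.  40.1 15.9] [34.4 19.9 14.3] [86.  61.9 18.8]
scene bar -x 55 [-15.4   2.6   6.2] [-27.5  -9.1   3.1] [-0.8 11.8  8.6]
scene bar +x 52 [14.4  3.3  6.1] [ 1.4 -5.9  3.5] [28.  11.3  7.9]
scene lowsaddle 68 [-39.3  19.7   4.9] [-49.  -31.8   3.1] [-30.2  35.7   7.5]
scene bar end 48 [66.5  5.3  4.2] [56.7 -5.2 -3.1] [77.3 11.4  8.1]
scene pin 63 [76.9 59.7 42. ] [72.  51.6 25.2] [84.  64.4 53.8]
scene pin top 19 [77.2 57.1 50.7] [72.6 50.  48.6] [83.8 64.4 54.1]
scene arm 67 [55.5 41.3 15.2] [34.1 25.9 14.1] [80.9 63.6 18.7]
[ 569.89941126 -148.06021098  229.94635831] [[ 9.981e-01 -6.110e-02  2.000e-04]
 [-6.110e-02 -9.981e-01  7.000e-04]
 [ 1.000e-04 -7.000e-04 -1.000e+00]] 0.4520010158209774
[ 578.63302863 -174.698118     70.85426508] [ 10.3  26.2 159.1]
```

The keeper is open at about 2.15 rad. Now centre over the bar and descend.

>>> {"fn": "play_rows", "kwargs": {
  "targets": "-0.1 0.0103 0.025 0 0; -0.1 0 0 0.03 0; -0.1 0 0 0.03 0; -0.1 0 0 0.03 0; -0.1 0 0 0.03 0; -0.1 0 0 0.02 0; -0.1 0 0 0 0; -0.1 0 0 0 0"
}}

```text
time: 8.95
ee_pos: [578.9, -173.1, 89.9]
orientation: [[0.998, -0.06, -0.0], [-0.06, -0.998, 0.001], [-0.0, -0.001, -1.0]]
force: [-0.1, -0.1, 0.4]
width: 0.452
```

```bash
python3 - <<'E'
from h import *
P=[]
for _ in range(4):
    d=img('scene'); s=r.observe();P.append(s['ee_pos'])
p=np.mean(P,0);print(p,s['force'],s['width'],ee([-2,-.5,0])-p)
cv2.imwrite('pics/s4.png',cv2.resize(d['pixels'][110:270,230:400],None,fx=3.5,fy=3.5)[...,::-1])
E
```

```text
[ 579.69814945 -173.98409506   91.31200445] [-1.53485403  0.9329771   0.2256795 ] 0.4509496960321178 [ -1.06512082  -0.71402294 -20.45773937]
```

View pics/s4.png

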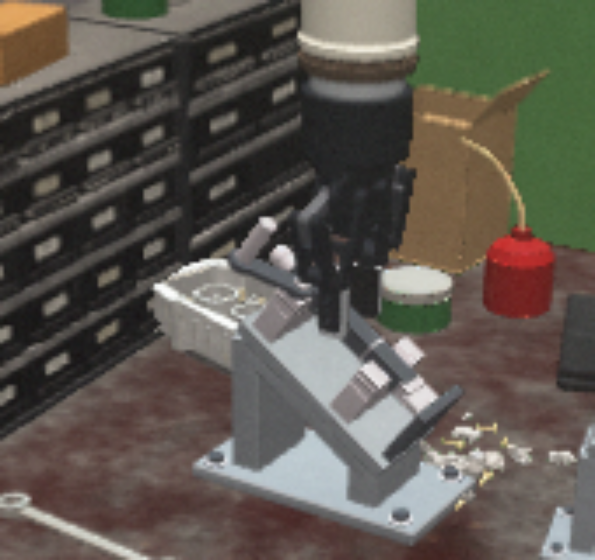

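The fingers straddle the bar at (345,310) and the keeper is clear at (255,245). Lower the last 20 mm, grip and lift.

>>> {"fn": "play_rows", "kwargs": {
  "targets": "-0.1 -0.001 0.0005 0.01 0; -0.1 0 0 0.01 0; -0.1 0 0 0 0; -1 0 0 0 0; -1 0 0 0 0; -1 0 0 0 0; -1 0 0 0 0; -1 0 0 -0.01 0; -1 0 0 -0.02 0; -1 0 0 -0.03 0; -1 0 0 -0.03 0; -1 0 0 -0.03 0; -1 0 0 -0.03 0; -1 0 0 0 0",
  "force": 60
}}

```text
time: 10.55
ee_pos: [580.4, -175.0, 225.3]
orientation: [[0.998, -0.061, 0.008], [-0.061, -0.998, -0.003], [0.008, 0.002, -1.0]]
force: [0.8, -0.2, -3.4]
width: 0.199
```

```bash
cat >> h.py <<'E'
def axis(d,W,zmin=90):
    "long thin cloud near the fingers: PCA direction of non-robot points"
E
python3 - <<'E'
from h import *
d=img('scene');s=r.observe();print(s['ee_pos'],s['force'],s['width'])
cv2.imwrite('pics/s5.png',cv2.resize(d['pixels'][60:260,210:410],None,fx=3,fy=3)[...,::-1])
E
```

```text
[ 578.80556753 -174.99599256  222.59378791] [-0.29309166  0.22708775 -3.37561997] 0.19803906847388694
```

View pics/s5.png

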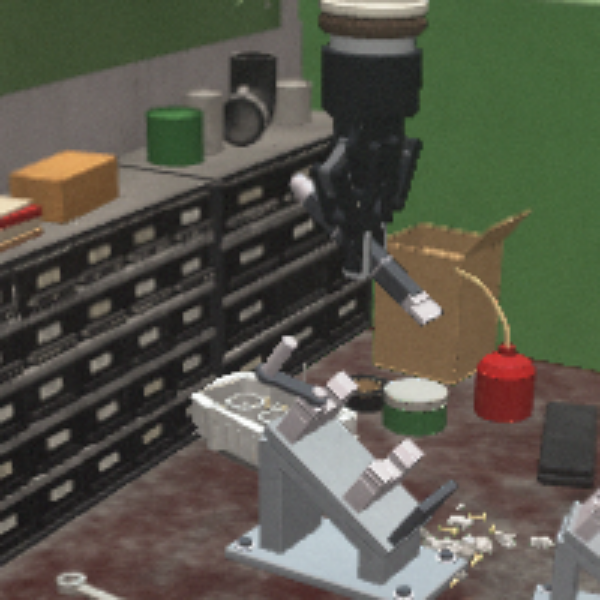

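The bar is lifted clear, with its blade end low toward the robot and the slope kept. The tool can only spin about vertical, so the pitch has to change on the mat. I'll carry it there and check the joints before the spin.

>>> {"fn": "play_rows", "kwargs": {
  "targets": "-1 0 -0.02 0 0; -1 0 -0.03 0 0; -1 0 -0.03 0 0; -1 0 -0.03 0 0; -1 0 -0.03 0 0; -1 0 -0.03 0 0; -1 0 -0.03 0 0; -1 0 -0.03 0 0; -1 0 -0.03 0 0; -1 0 -0.03 0 0; -1 0.002 -0.025 0 0; -1 0 0 0 0"
}}

```text
time: 11.8
ee_pos: [596.7, 144.9, 218.6]
orientation: [[0.999, -0.055, -0.002], [-0.055, -0.999, 0.003], [-0.003, -0.003, -1.0]]
force: [-0.1, 0.0, -2.7]
width: 0.202
```

```bash
python3 - <<'E'
from h import *
s=r.observe();print(s['ee_pos'],s['joint_positions'].round(1),s['width'])
E
```

```text
[596.67314377 144.93617215 218.58097697] [  18.3   28.9  -47.6   92.    22.3   69.1 -126.9] 0.20229157592097044
```

>>> {"fn": "play_rows", "kwargs": {
  "targets": "-1 0 0 0 6; -1 0 0 0 0"
}}

```text
time: 12.0
ee_pos: [597.7, 138.5, 218.3]
orientation: [[0.986, -0.167, -0.003], [-0.167, -0.986, -0.001], [-0.002, 0.002, -1.0]]
force: [-0.2, -0.5, -3.1]
width: 0.201
```

```bash
python3 - <<'E'
from h import *
s=r.observe();print(s['ee_pos'],s['joint_positions'].round(1),s['orientation'].round(3))
E
```

```text
[597.70252765 138.54591692 218.3280851 ] [  17.8   28.5  -46.    92.1   21.6   68.9 -132.3] [[ 0.986 -0.167 -0.003]
 [-0.167 -0.986 -0.001]
 [-0.002  0.002 -1.   ]]
```

>>> {"fn": "play_rows", "kwargs": {
  "targets": "-1 0 0 0 -8.5; -1 0 0 0 -8.5; -1 0 0 0 -8.5; -1 0 0 0 -8.5; -1 0 0 0 -8.5; -1 0 0 0 -8.5; -1 0 0 0 -8.5; -1 0 0 0 -8.5; -1 0 0 0 -8.5; -1 0 0 0 -8.5; -1 0 0 0 -8.5; -1 0 0 0 -8.5; -1 0 0 0 -8.5; -1 0 0 0 -8.5; -1 0 0 0 -8.5; -1 0 0 0 -8.5; -1 0 0 0 -8.5; -1 0 0 0 -8.5; -1 0 0 0 -8.5; -1 0 0 0 -8.5"
}}

```text
time: 14.0
ee_pos: [598.6, 137.8, 219.0]
orientation: [[-0.945, 0.328, -0.001], [0.328, 0.945, -0.001], [0.001, -0.001, -1.0]]
force: [-0.8, 0.1, -2.3]
width: 0.203
```

>>> {"fn": "play_rows", "kwargs": {
  "targets": "-1 0 0 0.02 -8; -1 0 0 0.03 -8; -1 0 0 0.03 0; -1 0 0 0.03 0; -1 0 0 0.02 0; -1 0 0 0.01 0; -1 0 0 0 0"
}}

```text
time: 14.7
ee_pos: [598.1, 138.7, 78.7]
orientation: [[-0.998, 0.061, -0.002], [0.061, 0.998, -0.001], [0.002, -0.001, -1.0]]
force: [-0.5, -0.4, -3.2]
width: 0.202
```

```bash
python3 - <<'E'
from h import *
s=r.observe();p=s['ee_pos'];print(p,s['joint_positions'].round(1),s['orientation'].round(3),s['force'])
for n in('wrist','scene','top'):
    d=img(n);W=cloud(d).reshape(-1,3)
    Q=W[(np.hypot(*(W[:,:2]-p[:2]).T)<110)&(W[:,2]>9)&(W[:,2]<170)]
    # beyond finger body: bar ends lie >30 mm from tool axis
    dx=(Q-p)@s['orientation'][:,0];dy=(Q-p)@s['orientation'][:,1]
    m=abs(dy)<18
    for a in range(-90,91,15):
        q=m&(dx>=a)&(dx<a+15)
        if q.sum()>3: print(n,a,q.sum(),'z',np.percentile(Q[q][:,2],[5,50,95]).round(),'y',np.percentile(dy[q],[3,50,97]).round())
E
```

```text
[598.07700419 138.69165412  78.68630797] [ 31.9  57.7 -76.2  98.4  58.6  74.   28.6] [[-0.998  0.061 -0.002]
 [ 0.061  0.998 -0.001]
 [ 0.002 -0.001 -1.   ]] [-0.53155117 -0.39876844 -3.18909218]
wrist -75 109 z [95. 96. 97.] y [-14.  -0.  14.]
wrist -60 326 z [ 99. 106. 114.] y [-14.  -0.  14.]
wrist -45 569 z [106. 119. 124.] y [-11.   0.  11.]
wrist -30 645 z [125. 130. 135.] y [-8.  0.  8.]
wrist -15 1493 z [136. 145. 164.] y [-10.   0.  11.]
wrist 0 4216 z [131. 154. 168.] y [-17.   0.  17.]
wrist 15 1810 z [157. 162. 166.] y [-8.  0.  8.]
wrist 30 713 z [167. 168. 170.] y [-9. -0.  8.]
scene -75 7 z [92. 96. 98.] y [ 8. 15. 17.]
scene -60 33 z [ 97. 103. 115.] y [ 6. 13. 16.]
scene -45 51 z [102. 113. 125.] y [ 3. 10. 13.]
scene -30 27 z [112. 122. 129.] y [ 8. 11. 13.]
scene -15 52 z [119. 157. 169.] y [-16.  -8.  17.]
scene 0 184 z [120. 148. 168.] y [-15.  10.  17.]
scene 15 59 z [145. 156. 166.] y [-3. 10. 12.]
scene 30 41 z [154. 163. 169.] y [ 9. 10. 12.]
scene 45 14 z [163. 167. 169.] y [ 4.  9. 12.]
top 0 51 z [126. 156. 161.] y [-14.  -8.  12.]
top 15 73 z [153. 165. 169.] y [-8. -2.  8.]
top 30 13 z [ 98. 167. 170.] y [-9. -8.  4.]
```

The blade end is low on the far side (±14 mm wide), as expected. Lower it with a light grip so the bar levels itself against the mat.

>>> {"fn": "play_rows", "kwargs": {
  "targets": "-1 0 0 0.02 0; -1 0 0 0.03 0; -1 0 0 0.02 0; -1 0 0 0.005 0; -1 0 0 0 0; -1 0 0 0.005 0; -1 0 0 0.005 0; -1 0 0 0.005 0; -1 0 0 0.005 0",
  "force": 20
}}

```text
time: 15.75
ee_pos: [597.1, 140.1, -13.4]
orientation: [[-0.998, 0.061, -0.002], [0.061, 0.998, -0.001], [0.002, -0.001, -1.0]]
force: [-9.7, -1.8, 12.0]
width: 0.202
```

```bash
cat >> h.py <<'E'
def prof(names=('wrist','scene'),zlo=6,zhi=None):
    s=r.observe();p=s['ee_pos'];print(p.round(1),s['joint_positions'].round(1),s['force'].round(1),s['width'].round(3))
    for n in names:
        d=img(n);W=cloud(d).reshape(-1,3)
        Q=W[(np.hypot(*(W[:,:2]-p[:2]).T)<110)&(W[:,2]>zlo)&(W[:,2]<(zhi or p[2]+95))]
        dx=(Q-p)@s['orientation'][:,0];dy=(Q-p)@s['orientation'][:,1];m=abs(dy)<18
        for a in range(-96,97,12):
            q=m&(dx>=a)&(dx<a+12)
            if q.sum()>3: print(n,a,q.sum(),'z',np.percentile(Q[q][:,2],[5,50,95]).round(),'y',np.percentile(dy[q],[3,50,97]).round())
    return d
E
python3 - <<'E'
from h import *
prof()
E
```

```text
Traceback (most recent call last):
  File "h.py", line 43, in prof
    s=r.observe();p=s['ee_pos'];print(p.round(1),s['joint_positions'].round(1),s['force'].round(1),s['width'].round(3))
                                                                                                   ^^^^^^^^^^^^^^^^
AttributeError: 'float' object has no attribute 'round'
```

```bash
sed -i "s/s\['width'\].round(3)/s['width']/" h.py; python3 - <<'E'
from h import *
prof()
E
```

```text
[597.1 140.1 -13.4] [ 29.5  63.3 -70.1 100.5  65.2  67.7  25.3] [-9.7 -1.8 12. ] 0.2021094273861705
wrist -72 225 z [ 8. 10. 12.] y [-14.  -0.  13.]
wrist -60 352 z [12. 16. 24.] y [-15.  -0.  14.]
wrist -48 576 z [16. 27. 31.] y [-11.  -0.  11.]
wrist -36 510 z [32. 35. 39.] y [-8. -0.  8.]
wrist -24 638 z [39. 43. 46.] y [-8.  0.  8.]
wrist -12 1416 z [47. 53. 72.] y [-10.   0.  11.]
wrist 0 3546 z [37. 59. 77.] y [-17.   0.  17.]
wrist 12 2383 z [61. 67. 80.] y [-17.   0.  17.]
wrist 24 1764 z [68. 71. 75.] y [-8.  0.  8.]
wrist 36 2230 z [75. 78. 81.] y [-8.  0.  8.]
wrist 48 396 z [78. 81. 82.] y [-9. -5.  9.]
wrist 60 32 z [79. 81. 82.] y [-8.  0.  9.]
scene -72 12 z [ 7.  8. 10.] y [-6. 13. 16.]
scene -60 25 z [ 7. 13. 23.] y [ 2. 12. 16.]
scene -48 43 z [10. 21. 30.] y [-3. 10. 14.]
scene -36 36 z [16. 27. 36.] y [ 5.  9. 12.]
scene -24 9 z [22. 30. 39.] y [ 9. 10. 12.]
scene -12 44 z [24. 67. 77.] y [-16.  -8.  17.]
scene 0 165 z [26. 58. 77.] y [-16.   3.  17.]
scene 12 45 z [46. 57. 65.] y [-3. 10. 12.]
scene 24 51 z [53. 64. 72.] y [-4. 10. 12.]
scene 36 47 z [60. 72. 80.] y [-4.  9. 11.]
scene 48 34 z [67. 75. 80.] y [ 6. 10. 12.]
scene 60 22 z [73. 78. 81.] y [ 1.  8. 11.]
```

>>> {"fn": "play_rows", "kwargs": {
  "targets": "-1 0 0 0.004 0; -1 0 0 0.004 0; -1 0 0 0.004 0; -1 0 0 0.003 0; -1 0 0 0.002 0; -1 0 0 0 0; -1 0 0 0 0"
}}

```text
time: 16.55
ee_pos: [597.4, 141.2, -30.5]
orientation: [[-0.998, 0.06, -0.001], [0.06, 0.998, 0.001], [0.001, 0.001, -1.0]]
force: [-6.4, 0.2, 6.9]
width: 0.195
```

```bash
python3 - <<'E'
from h import *
prof(('wrist',))
E
```

```text
[597.4 141.2 -30.5] [ 29.   64.4 -68.9 100.6  66.5  66.5  24.7] [-6.4  0.2  6.9] 0.19478837741140373
wrist -60 11 z [ 9. 11. 12.] y [-11. -10.  11.]
wrist -48 282 z [ 9. 24. 25.] y [-11.  -0.  11.]
wrist -36 772 z [25. 27. 28.] y [-8.  0.  8.]
wrist -24 907 z [28. 30. 32.] y [-8.  0.  8.]
wrist -12 1667 z [32. 35. 55.] y [-10.   0.  11.]
wrist 0 3954 z [20. 39. 60.] y [-17.   0.  17.]
wrist 12 2474 z [39. 43. 63.] y [-17.  -0.  17.]
wrist 24 1784 z [43. 45. 47.] y [-9. -0.  8.]
wrist 36 2129 z [46. 48. 50.] y [-8. -0.  8.]
wrist 48 2580 z [50. 52. 54.] y [-8. -0.  8.]
wrist 60 2872 z [50. 55. 57.] y [-8.  0.  8.]
wrist 72 1743 z [52. 56. 58.] y [-7.  0.  7.]
```

>>> {"fn": "play_rows", "kwargs": {
  "targets": "-0.6 0 0 0 0; -0.4 0 0 0 0; -0.1 0 0 0 0; -0.1 0 0 0 0; -0.1 0 0 -0.03 0; -0.1 0 0 -0.04 0; -0.1 0 0 -0.02 0; -0.1 0 0 0 0; -0.1 0 0 0 0"
}}

```text
time: 17.5
ee_pos: [599.0, 138.8, 57.8]
orientation: [[-0.998, 0.062, 0.001], [0.062, 0.998, -0.001], [-0.001, -0.001, -1.0]]
force: [-0.5, -0.1, -0.4]
width: 0.452
```

```bash
python3 - <<'E'
from h import *
d=prof(('wrist',),zlo=8,zhi=26)
d=img('wrist');W=cloud(d);s=r.observe();p=s['ee_pos'];print(p,s['orientation'].round(4))
m=(W[...,2]>8)&(W[...,2]<26)&(np.hypot(W[...,0]-p[0],W[...,1]-p[1])<120)
n,l,st,_=cv2.connectedComponentsWithStats(m.astype(np.uint8));k=1+np.argmax(st[1:,4]);Q=W[l==k]
print(st[k],Q.min(0),Q.max(0),np.median(Q,0))
R=cv2.minAreaRect(Q[:,:2].astype(np.float32));print(R)
sh=Q[(Q[:,2]>17)];R2=cv2.minAreaRect(sh[:,:2].astype(np.float32));print('top part',R2,np.median(sh[:,2]))
v=cv2.fitLine(sh[:,:2].astype(np.float32),cv2.DIST_L2,0,.01,.01).ravel();print('line',v,np.degrees(np.arctan2(v[1],v[0])))
u=(Q[:,:2]-p[:2])@v[:2];print('ends along',u.min(),u.max(), 'perp', np.median((sh[:,:2]-p[:2])@[-v[1],v[0]]))
for a in range(-100,101,10):
    q=Q[(u>=a)&(u<a+10)]
    if len(q): print(a,len(q),np.median(q[:,2]).round(1))
E
```

```text
[599.  138.8  57.8] [ 31.4  58.8 -74.7  99.1  60.1  72.3  27.8] [-0.5 -0.1 -0.4] 0.4522917395306886
wrist -72 426 z [13. 14. 15.] y [-12.   2.  16.]
wrist -60 560 z [13. 15. 18.] y [-12.   2.  16.]
wrist -48 457 z [14. 19. 20.] y [-8.  2. 13.]
wrist -36 444 z [18. 19. 20.] y [-7.  2. 11.]
wrist -24 443 z [18. 19. 21.] y [-6.  2. 11.]
wrist -12 487 z [19. 20. 21.] y [-6.  2. 11.]
wrist 0 501 z [19. 20. 21.] y [-7.  2. 10.]
wrist 12 515 z [19. 20. 21.] y [-7.  1. 10.]
wrist 24 542 z [19. 20. 21.] y [-7.  2. 10.]
wrist 36 562 z [19. 20. 21.] y [-7.  2. 11.]
wrist 48 605 z [19. 20. 21.] y [-7.  2. 10.]
wrist 60 615 z [18. 20. 21.] y [-7.  2. 10.]
wrist 72 612 z [15. 20. 22.] y [-6.  1. 10.]
wrist 84 214 z [15. 18. 21.] y [-5.  2.  8.]
[598.03080483 138.56431885  56.55981249] [[-0.9981  0.062  -0.0017]
 [ 0.062   0.9981 -0.0012]
 [ 0.0016 -0.0013 -1.    ]]
[ 308  108   43  237 6992] [508.81331113 122.29559728   8.2905678 ] [669.75090878 153.94931585  23.34100874] [583.45724011 141.81610011  19.56397166]
((588.935546875, 141.04103088378906), (29.875343322753906, 160.3528289794922), 86.78681945800781)
top part ((581.4219360351562, 140.8417205810547), (22.058120727539062, 143.22193908691406), 87.2904281616211) 19.743779636792084
line [ 9.9826473e-01 -5.8885541e-02  5.7783252e+02  1.4196080e+02] -3.3758457
ends along -89.39777983078396 70.91200872875913 perp 2.1176300181973544
-90 356 18.6
-80 512 19.9
-70 507 20.0
-60 491 20.1
-50 466 20.0
-40 475 20.0
-30 453 19.8
-20 430 19.8
-10 424 19.7
0 398 19.6
10 389 19.7
20 374 19.4
30 356 19.4
40 399 18.9
50 471 15.1
60 478 14.3
70 13 12.2
```

The bar lies flat, 160 × 30 mm, with its nose toward the robot and its centre 9 mm from under the tool. Regrip at its centre.

>>> {"fn": "play_rows", "kwargs": {
  "targets": "-0.1 0.0092 0.002 0.02 0; -0.1 0 0 0.03 0; -0.1 0 0 0.025 0; -0.1 0 0 0.01 0; -0.1 0 0 0.005 0; -0.1 0 0 0 0; -1 0 0 0 0; -1 0 0 0 0; -1 0 0 0 0; -1 0 0 0 0; -1 0 0 -0.01 0; -1 0 0 -0.03 0; -1 0 0 -0.04 0; -1 0 0 -0.04 0; -1 0 0 -0.04 0; -1 0 0 -0.04 0; -1 0 0 -0.04 0; -1 0 0 -0.02 0; -1 0 0 0 0; -1 0 0 0 0",
  "force": 60
}}

```text
time: 19.6
ee_pos: [589.1, 141.0, 226.5]
orientation: [[-0.998, 0.062, -0.001], [0.062, 0.998, -0.002], [0.001, -0.002, -1.0]]
force: [1.2, -0.0, -4.0]
width: 0.192
```

```bash
python3 - <<'E'
from h import *
s=r.observe();p=s['ee_pos'];print(s['orientation'].round(4))
d=prof(('wrist',),zlo=p[2]+20,zhi=p[2]+72)
E
```

```text
[[-0.9981  0.0619 -0.0012]
 [ 0.0619  0.9981 -0.002 ]
 [ 0.0011 -0.0021 -1.    ]]
[589.1 141.  226.5] [ 34.6  48.3 -83.9  92.3  48.3  84.   33.4] [ 1.2 -0.  -4. ] 0.19240379858770862
wrist -60 6 z [263. 264. 264.] y [-11.   0.  11.]
wrist -48 563 z [276. 276. 277.] y [-8.  0.  8.]
wrist -36 936 z [275. 276. 277.] y [-8.  0.  8.]
wrist -24 983 z [276. 277. 278.] y [-8.  0.  8.]
wrist -12 1187 z [276. 277. 293.] y [-8.  0.  8.]
wrist 0 2797 z [273. 278. 297.] y [-17.   0.  17.]
wrist 12 1284 z [276. 277. 278.] y [-9. -0.  8.]
wrist 24 1401 z [276. 277. 278.] y [-9. -0.  8.]
wrist 36 1480 z [276. 277. 278.] y [-9. -0.  8.]
wrist 48 1602 z [276. 277. 278.] y [-9. -0.  8.]
wrist 60 1575 z [273. 277. 279.] y [-8.  0.  8.]
wrist 72 964 z [272. 276. 278.] y [-7.  0.  7.]
```

>>> {"fn": "play_rows", "kwargs": {
  "targets": "-1 0 0 0.03 0; -1 -0.001 -0.02 0 0; -1 -0.001 -0.025 0 0; -1 -0.001 -0.025 0 0; -1 -0.001 -0.025 0 0; -1 -0.001 -0.025 0 0; -1 0 0 0 0"
}}

```text
time: 20.35
ee_pos: [586.4, 16.3, 194.5]
orientation: [[-0.998, 0.068, -0.005], [0.068, 0.998, -0.003], [0.005, -0.003, -1.0]]
force: [-0.7, 0.0, -3.1]
width: 0.194
```

```bash
python3 - <<'E'
from h import *
s=r.observe();print(s['ee_pos'],s['orientation'].round(4),s['joint_positions'].round(1))
E
```

```text
[586.43422803  16.28477643 194.53245009] [[-0.9977  0.0681 -0.0049]
 [ 0.0681  0.9977 -0.0025]
 [ 0.0047 -0.0029 -1.    ]] [ 47.9  49.2 -83.8  96.9  49.6  81.1  42.9]
```

>>> {"fn": "play_rows", "kwargs": {
  "targets": "-1 -0.001 -0.025 0 0; -1 -0.001 -0.025 0 0; -1 -0.001 -0.025 0 0; -1 -0.001 -0.025 0 0; -1 -0.001 -0.025 0 0; -1 -0.001 -0.025 0 0; -1 -0.001 -0.025 0 0; -1 -0.001 -0.016 0 0; -1 0 0 0 0; -1 0 0 0 0; -1 0 0 0 0"
}}

```text
time: 21.45
ee_pos: [583.3, -167.2, 197.8]
orientation: [[-0.998, 0.059, -0.0], [0.059, 0.998, 0.001], [0.0, 0.001, -1.0]]
force: [0.6, -0.3, -3.0]
width: 0.188
```

```bash
python3 - <<'E'
from h import *
d=img('wrist');W=cloud(d).reshape(-1,3)
P=[];
for _ in range(4): img('scene');s=r.observe();P.append(s['ee_pos'])
p=np.mean(P,0);Rt=s['orientation'];print(p,Rt.round(4),s['joint_positions'].round(1))
C=(W-oc)@Rc
B=C[(W[:,2]>p[2]+44)&(W[:,2]<p[2]+54)&(np.hypot(*(W[:,:2]-p[:2]).T)<90)&(abs((W-p)@Rt[:,1])<18)]
b=B[abs(B[:,1])<12]; A=W[(W[:,2]>p[2]+44)&(W[:,2]<p[2]+54)&(np.hypot(*(W[:,:2]-p[:2]).T)<90)&(abs((W-p)@Rt[:,1])<18)&(abs((W-p)@Rt[:,0])>22)]
v=cv2.fitLine(A[:,:2].astype(np.float32),cv2.DIST_L2,0,.01,.01).ravel();print('bar heading',np.degrees(np.arctan2(v[1],v[0])))
c=(A-oc)@Rc; print('bar y in cradle',[ (a,np.percentile(c[(c[:,0]>a)&(c[:,0]<a+15)][:,1],[3,97]).round(1).tolist()) for a in range(-70,150,15) if ((c[:,0]>a)&(c[:,0]<a+15)).sum()>20])
u=(A[:,:2]-oc[:2])@np.array([np.cos(np.radians(-3.53)),np.sin(np.radians(-3.53))]);print('nose end horiz',u.min(),u.max())
s_=C[(abs(C[:,0])<60)&(abs(C[:,2]-5.5)<2)&(abs(C[:,1])>18)&(abs(C[:,1])<40)];print('saddle y',len(s_),np.percentile(s_[:,1],[1,99]))
E
```

```text
[ 583.52109359 -167.95317002  198.17163994] [[-9.982e-01  6.030e-02  2.000e-04]
 [ 6.030e-02  9.982e-01 -3.000e-04]
 [-2.000e-04 -2.000e-04 -1.000e+00]] [ 64.1  51.4 -84.4  94.   51.6  83.1  61. ]
bar heading -3.2611217
bar y in cradle [(-10, [0.7, 13.4]), (5, [-0.7, 14.9]), (20, [-1.3, 15.3]), (35, [-1.4, 15.4]), (50, [-1.3, 15.6]), (80, [-0.8, 15.7]), (95, [-0.5, 15.8])]
nose end horiz -78.6982419626283 47.49259433227691
saddle y 1252 [-33.40435038  32.31508669]
```

>>> {"fn": "play_rows", "kwargs": {
  "targets": "-1 -0.001 -0.0075 0 0; -1 0 0 0.02 0; -1 0 0 0.02 0; -1 0 0 0.02 0; -1 0 0 0.01 0; -1 0 0 0 0; -1 0 0 0 0"
}}

```text
time: 22.4
ee_pos: [584.1, -176.3, 128.0]
orientation: [[-0.998, 0.061, 0.0], [0.061, 0.998, 0.001], [-0.0, 0.001, -1.0]]
force: [0.4, -0.4, -3.2]
width: 0.186
```

```bash
cat > chk.py <<'E'
from h import *
P=[]
for n in ('scene','scene','wrist'): d=img(n);s=r.observe();P.append(s['ee_pos'])
W=cloud(d).reshape(-1,3)
p=np.mean(P,0);Rt=s['orientation'];print(p.round(1),s['force'].round(1),s['joint_positions'].round(1),s['width'])
T=(W-p)@Rt; C=(W-oc)@Rc
h=(W-oc)[:,:2]@np.array([np.cos(np.radians(-3.53)),np.sin(np.radians(-3.53))])
for a in range(-90,91,12):
    m=(h>a)&(h<a+12)&(abs(C[:,1])<17)&(W[:,2]<p[2]+100)&(W[:,2]>60)&((abs(T[:,0])>20))
    # keep the top surface: highest cluster
    if m.sum()>5:
        zt=np.percentile(W[m][:,2],70); k=m&(abs(W[:,2]-zt)<8); print(a,m.sum(),'z',zt.round(),'y',np.percentile(C[k][:,1],[3,97]).round(1))
E
python3 chk.py
```

```text
[ 584.6 -176.5  128.9] [-0.2 -1.3 -3.1] [ 63.5  55.3 -80.4  97.2  56.   77.9  59.4] 0.19208423597356236
-90 41 z 89.0 y [-16.4  16.4]
-78 1448 z 179.0 y [-9.   5.2]
-66 1739 z 180.0 y [-10.    6.2]
-54 1616 z 180.0 y [-10.5   6.3]
-42 1781 z 180.0 y [-10.4   6.4]
-30 1579 z 180.0 y [-10.4   6.3]
-18 276 z 180.0 y [-10.4   6.4]
18 437 z 179.0 y [-10.    6.4]
30 935 z 179.0 y [-10.1   6.5]
42 449 z 179.0 y [-9.8  6.2]
54 29 z 132.0 y [-14.6  11.2]
66 11 z 131.0 y [-14.8  11.2]
```

>>> {"fn": "play_rows", "kwargs": {
  "targets": "-1 0.001 0.0016 0 0; -1 0 0 0.008 0; -1 0 0 0.004 0; -1 0 0 0.004 0; -1 0 0 0.004 0; -1 0 0 0 0",
  "force": 20
}}

```text
time: 23.15
ee_pos: [581.6, -174.8, 108.9]
orientation: [[-0.998, 0.061, -0.003], [0.061, 0.998, -0.001], [0.003, -0.001, -1.0]]
force: [-9.4, -0.5, 9.9]
width: 0.19
```

```bash
python3 chk.py
```

```text
[ 581.6 -174.9  109. ] [-9.1 -0.8  9.7] [ 63.1  56.3 -79.2  98.3  57.2  76.6  58.6] 0.18889360736079072
-90 75 z 89.0 y [-16.   16.4]
-78 1646 z 148.0 y [-7.4  7.2]
-66 1678 z 151.0 y [-8.7  8. ]
-54 1527 z 152.0 y [-8.9  7.9]
-42 1945 z 154.0 y [-8.6  8. ]
-30 1654 z 156.0 y [-8.7  8.1]
18 804 z 164.0 y [-8.6  7.7]
30 1054 z 166.0 y [-9.1 11.3]
42 87 z 151.0 y [-12.7  11. ]
54 119 z 131.0 y [-16.4  15.6]
66 16 z 132.0 y [-14.9  14.5]
```

Contact made. The bar is pivoting in the grip, now about 10° nose-down, and stays centred. Continue.

>>> {"fn": "play_rows", "kwargs": {
  "targets": "-1 0 0 0.004 0; -1 0 0 0.004 0; -1 0 0 0.004 0; -1 0 0 0.003 0; -1 0 0 0 0"
}}

```text
time: 23.8
ee_pos: [581.0, -174.9, 93.4]
orientation: [[-0.998, 0.061, -0.004], [0.061, 0.998, -0.001], [0.004, -0.001, -1.0]]
force: [-9.2, 0.8, 7.6]
width: 0.193
```

```bash
python3 chk.py
```

```text
[ 581.  -174.9   93.4] [-10.1   0.3   6.7] [ 62.8  57.2 -78.2  98.9  58.2  75.5  58.1] 0.18768649617000283
-90 205 z 89.0 y [-16.  16.]
-78 1689 z 92.0 y [-16.   16.1]
-66 1577 z 113.0 y [-8.3  7.3]
-54 1351 z 121.0 y [-8.7  7.9]
-42 2144 z 126.0 y [-9.   7.8]
-30 1772 z 132.0 y [-8.9  7.7]
18 1188 z 159.0 y [-8.5  7.9]
30 310 z 147.0 y [-12.7  11.7]
```

>>> {"fn": "play_rows", "kwargs": {
  "targets": "-1 0 0 0.003 0; -1 0 0 0.002 0; -1 0 0 0 0; -1 0 0 0 0"
}}

```text
time: 24.35
ee_pos: [581.7, -175.0, 89.1]
orientation: [[-0.998, 0.061, -0.002], [0.061, 0.998, -0.001], [0.002, -0.001, -1.0]]
force: [-8.7, 0.2, 9.7]
width: 0.188
```

```bash
python3 chk.py; python3 -c "
from h import *
meas()"
```

```text
[ 581.7 -175.    89.1] [-8.7 -0.8  9.9] [ 62.6  57.4 -77.9  99.   58.5  75.1  57.9] 0.1889212927632413
-90 209 z 89.0 y [-16.   15.9]
-78 1738 z 91.0 y [-16.  16.]
-66 1583 z 100.0 y [-8.1  6.6]
-54 1307 z 110.0 y [-9.   8.1]
-42 2199 z 117.0 y [-16.2  16.3]
-30 1969 z 125.0 y [-9.1  7.9]
18 1036 z 158.0 y [-8.8  8.1]
30 265 z 145.0 y [-12.6  11.3]
wrist bar -x 3095 [-11.8  -0.4   9.2] [-27.4 -14.4   7.2] [-0.5 13.7 12.7]
wrist bar +x 3176 [13.8 -0.4  8.5] [ 0.5 -8.8  7.1] [27.4 15.9 12.8]
wrist lowsaddle 3129 [-39.4 -16.7   6.6] [-49.8 -32.7   4.1] [-30.4  32.1   7.8]
wrist pin 19732 [27.   7.6 45.7] [  9.8 -43.8  26.7] [49.5 43.2 57.6]
wrist pin top 7700 [27.1  8.6 53.5] [ 20.8 -45.9  48.2] [50.6 45.2 57.8]
wrist arm 4 [46.3 37.  16.2] [45.7 36.4 16. ] [46.7 37.5 16.7]
```

Nearly seated. Release gently, rise and measure.

>>> {"fn": "play_rows", "kwargs": {
  "targets": "-1 0 0 0.001 0; -0.6 0 0 0 0; -0.4 0 0 0 0; -0.1 0 0 0 0; -0.1 0 0 0 0; -0.1 0 0 0 0; -0.1 0 0 -0.01 0; -0.1 0 0 -0.02 0; -0.1 0 0 -0.03 0; -0.1 0 0 -0.04 0; -0.1 0 0 -0.04 0; -0.1 0 0 0 0; -0.1 0 0 0 0"
}}

```text
time: 25.85
ee_pos: [584.0, -174.9, 229.6]
orientation: [[-0.998, 0.061, 0.003], [0.061, 0.998, -0.002], [-0.003, -0.001, -1.0]]
force: [-0.2, 0.4, -0.5]
width: 0.447
```

```bash
python3 - <<'E'
from h import *
s=r.observe();print(s['ee_pos'],s['orientation'].round(4),s['joint_positions'].round(1))
d,W=meas(('top','wrist')); C=(W.reshape(-1,3)-oc)@Rc
x,y,z=C.T
for a in range(-88,100,8):
    m=(x>a)&(x<a+8)&(abs(y)<17)&(z>-6)&(z<15)
    if m.sum()>5: print(a,m.sum(),np.median(z[m]).round(1),np.percentile(y[m],[3,97]).round(1))
save(d,'w9')
d=img('scene');cv2.imwrite('pics/s9.png',cv2.resize(d['pixels'][120:270,250:400],None,fx=4,fy=4,interpolation=cv2.INTER_CUBIC)[...,::-1])
E
```

```text
[ 583.97056682 -174.8517598   229.64969044] [[-0.9981  0.0613  0.0033]
 [ 0.0613  0.9981 -0.0016]
 [-0.0034 -0.0014 -1.    ]] [ 64.7  48.8 -84.6  91.8  48.9  84.6  63.4]
top bar -x 137 [-14.2  -0.2   7.8] [-27.2  -8.9   4.9] [-0.5  8.3 10.5]
top bar +x 145 [13.9 -0.3  8. ] [ 0.5 -9.3  4.2] [27.5  8.1 10.5]
top lowsaddle 187 [-39.5 -16.9   6.9] [-49.6 -33.4   3.7] [-29.7  32.5  10. ]
top bar end 4 [77.1 12.4  2.2] [75.9 11.5  1.1] [78.7 13.1  4.6]
top pin 81 [80.7 55.  51.2] [72.2 48.4 24.3] [84.2 60.1 55.9]
top pin top 50 [78.8 54.4 52.8] [72.  48.2 48.9] [83.6 59.8 56.1]
top arm 177 [50.4 36.2 16.5] [32.  18.3 14.2] [86.1 62.4 18.8]
wrist bar -x 728 [-13.5  -0.7   7.6] [-27.3  -9.5   6. ] [-0.4  8.2  8.9]
wrist bar +x 784 [14.4 -0.6  7.6] [ 0.6 -9.2  6.2] [27.4  7.9  8.9]
wrist lowsaddle 925 [-39.2 -16.6   6.6] [-49.6 -32.6   3.8] [-30.3  32.2   7.9]
wrist bar end 1276 [67.6 -0.6  2.9] [ 55.5 -14.8   0.8] [78.3 13.5  7.6]
wrist pin 242 [76.4 55.2 52.8] [71.3 50.6 51.3] [82.  59.7 54. ]
wrist pin top 242 [76.4 55.2 52.8] [71.3 50.6 51.3] [82.  59.7 54. ]
wrist arm 725 [45.1 30.3 16.1] [31.4 18.3 14.5] [59.  48.2 18.8]
-88 643 9.1 [-16.1  16.1]
-80 87 6.5 [-8.   7.1]
-72 151 7.1 [-9.3  8. ]
-64 158 7.6 [-8.4  7. ]
-56 206 7.5 [-14.9  14.4]
-48 297 7.1 [-15.9  16.2]
-40 301 7.0 [-15.7  15.9]
-32 270 7.2 [-15.8  16.3]
-24 211 7.6 [-9.5  8.2]
-16 205 7.5 [-9.4  8.1]
-8 217 7.6 [-9.3  8. ]
0 223 7.5 [-9.3  8. ]
8 217 7.5 [-9.2  7.9]
16 229 7.6 [-9.1  7.8]
24 273 7.4 [-15.2  14.7]
32 387 7.1 [-15.9  16.1]
40 401 7.0 [-15.8  16. ]
48 348 7.3 [-15.   15.5]
56 399 5.4 [-13.3  12.1]
64 441 2.5 [-14.7  13.5]
72 386 2.4 [-14.6  13.3]
```

View pics/s9.png

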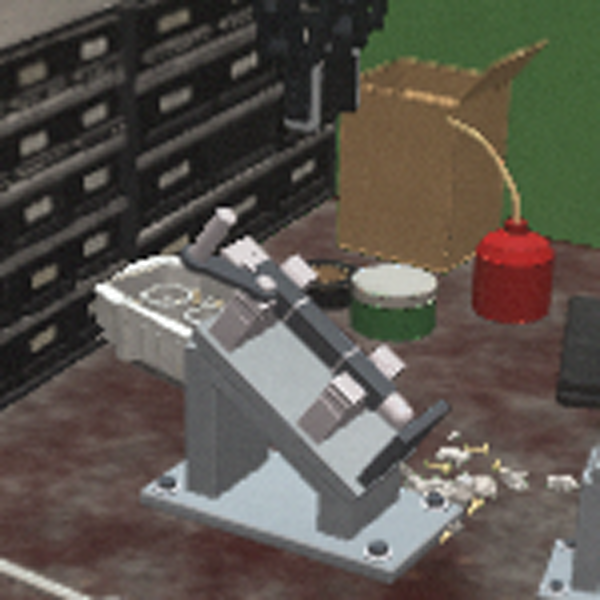

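The bar is seated and reversed: blade at (245,255), nose at the stop at (395,405), top at z = 7.6. Now work out the closing arc.

```bash
python3 - <<'E'
from h import *
c,s=np.cos(np.radians(-3.53)),np.sin(np.radians(-3.53))
Rt=np.array([[-c,-s,0],[-s,c,0],[0,0,-1.]])
p=np.array([583.9,-174.9,229.6])
a=pin(2.17)-[0,0,40];print(a,tool(a-p,Rt))
th=np.linspace(2.17,0.02,18);P=[pin(t) for t in th]
print('; '.join('-1 %g %g %g 0'%tuple(tool(P[i+1]-P[i],Rt)/1000) for i in range(17)))
E
```

```text
[ 622.83467042 -122.878033    150.92056934] [-35.7  54.3  78.7]
-1 -0.0024 -0.005 -0.0017 0; -1 -0.0019 -0.0053 -0.0013 0; -1 -0.0013 -0.0056 -0.0009 0; -1 -0.0007 -0.0057 -0.0005 0; -1 -0.0001 -0.0058 -0.0001 0; -1 0.0005 -0.0058 0.0003 0; -1 0.0011 -0.0057 0.0007 0; -1 0.0016 -0.0055 0.0011 0; -1 0.0022 -0.0052 0.0015 0; -1 0.0027 -0.0048 0.0019 0; -1 0.0032 -0.0043 0.0022 0; -1 0.0036 -0.0038 0.0025 0; -1 0.004 -0.0032 0.0028 0; -1 0.0043 -0.0026 0.003 0; -1 0.0045 -0.0019 0.0031 0; -1 0.0047 -0.0012 0.0033 0; -1 0.0047 -0.0005 0.0033 0
```

>>> {"fn": "play_rows", "kwargs": {
  "targets": "-0.3 -0.018 0.027 0 0; -0.3 -0.018 0.0273 0 0; -0.3 0 0 0.02 0; -0.3 0 0 0.025 0; -0.3 0 0 0.022 0; -0.3 0 0 0.01 0; -0.3 0 0 0 0; -1 0 0 0 0; -1 0 0 0 0; -1 0 0 0 0; -1 0 0 0 0",
  "force": 30
}}

```text
time: 27.1
ee_pos: [622.9, -123.0, 150.8]
orientation: [[-0.998, 0.062, 0.001], [0.062, 0.998, 0.0], [-0.001, 0.0, -1.0]]
force: [0.4, -0.3, -0.7]
width: 0.138
```

Pin gripped, width 0.138. Drive the closing arc.

>>> {"fn": "play_rows", "kwargs": {
  "targets": "-1 -0.0024 -0.005 -0.0017 0; -1 -0.0019 -0.0053 -0.0013 0; -1 -0.0013 -0.0056 -0.0009 0; -1 -0.0007 -0.0057 -0.0005 0; -1 -0.0001 -0.0058 -0.0001 0; -1 0.0005 -0.0058 0.0003 0; -1 0.0011 -0.0057 0.0007 0; -1 0.0016 -0.0055 0.0011 0; -1 0.0022 -0.0052 0.0015 0; -1 0.0027 -0.0048 0.0019 0; -1 0.0032 -0.0043 0.0022 0; -1 0.0036 -0.0038 0.0025 0; -1 0.004 -0.0032 0.0028 0; -1 0.0043 -0.0026 0.003 0; -1 0.0045 -0.0019 0.0031 0; -1 0.0047 -0.0012 0.0033 0; -1 0.0047 -0.0005 0.0033 0; -1 0 0 0 0; -1 0 0 0 0"
}}

```text
time: 29.0
ee_pos: [586.6, -193.3, 128.8]
orientation: [[-0.998, 0.062, -0.001], [0.062, 0.998, -0.0], [0.001, -0.0, -1.0]]
force: [1.3, 0.8, 3.7]
width: 0.139
```

>>> {"fn": "play_rows", "kwargs": {
  "targets": "-0.3 0 0 0 0; -0.3 0 0 0 0; -0.3 0 0 0 0; -0.3 0 0 -0.02 0; -0.3 0 0 -0.03 0; -0.3 0 0 -0.04 0; -0.3 0 0 -0.03 0; -0.3 0 0 0 0; -0.3 0 0 0 0"
}}

```text
time: 29.9
ee_pos: [587.7, -192.9, 250.6]
orientation: [[-0.998, 0.061, 0.002], [0.061, 0.998, -0.001], [-0.002, -0.001, -1.0]]
force: [-0.0, -0.2, -0.6]
width: 0.349
```

```bash
python3 - <<'E'
from h import *
s=r.observe();print(s['ee_pos'],s['force'],s['time'])
d,W=meas(('top','wrist'))
C=(W.reshape(-1,3)-oc)@Rc;x,y,z=C.T
for a in (-80,-72,-20,0,20,56,64,72):
    m=(x>a)&(x<a+8)&(abs(y)<17)&(z>-6)&(z<11)
    if m.sum()>5: print(a,m.sum(),np.median(z[m]).round(1),np.percentile(y[m],[3,97]).round(1))
save(d,'w10')
E
```

```text
[ 587.71252119 -192.91606697  250.61156348] [-0.00872002 -0.22855165 -0.62567284] 29.9
top bar -x 139 [-14.8  -0.6   7.9] [-27.5  -9.    3.9] [-0.7  8.2 11.1]
top bar +x 141 [13.7 -0.2  8.1] [ 0.6 -9.2  5.3] [27.5  8.2 10.7]
top lowsaddle 183 [-39.8 -16.9   7.1] [-49.2 -33.3   4.3] [-29.8  32.4   9.4]
top bar end 103 [61.4  5.   5. ] [ 55.5 -11.9  -0.7] [74.1 14.3  8.8]
top pin 85 [ 46.8 -17.4  50.2] [ 39.3 -24.1  26.3] [ 50.2 -12.5  55.3]
top pin top 45 [ 44.7 -18.9  53.5] [ 39.2 -24.3  50.1] [ 49.9 -12.5  55.5]
top arm 236 [43.2  7.9 16.5] [ 32.4 -25.8  14.2] [51.8 34.8 18.8]
wrist bar -x 635 [-13.7  -1.1   7.5] [-27.4  -9.7   5.7] [-0.4  7.9  8.9]
wrist bar +x 670 [14.6 -0.8  7.7] [ 0.8 -9.2  6.2] [27.4  7.8  8.9]
wrist lowsaddle 828 [-39.2 -17.5   6.5] [-49.8 -33.3   3.9] [-30.2  32.    7.8]
wrist bar end 942 [66.7 -2.6  3.1] [ 55.5 -15.1   0.6] [78.3  9.4  7.5]
wrist pin 447 [ 46.5 -19.   52.3] [ 38.  -24.6  25.7] [ 49.5 -12.8  54.2]
wrist pin top 284 [ 44.1 -19.   52.9] [ 37.9 -24.4  49.1] [ 49.3 -12.9  54.2]
wrist arm 1316 [42.7  7.6 16.1] [ 32.4 -26.8  14.5] [51.5 34.7 18.8]
-80 76 6.7 [-8.2  5.6]
-72 133 7.4 [-9.2  7.2]
-20 179 7.5 [-9.7  7.4]
0 190 7.5 [-9.8  7.6]
20 208 7.6 [-9.8  7.9]
56 324 5.5 [-12.7  10.1]
64 303 2.6 [-15.1   7.7]
72 269 2.3 [-15.1   7.5]
```

View pics/w10.png

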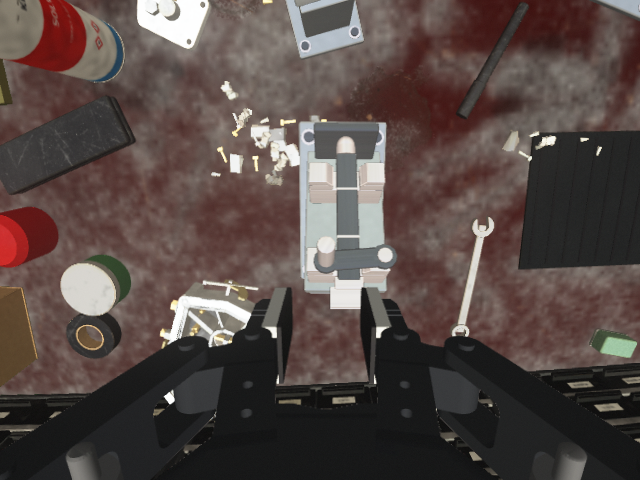

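The keeper (pin at (325,245), pivot at (385,255)) lies across the bar at about 0.08 rad, which is within tolerance. It should be fully back, so I'll regrip and nudge it about 4 mm to its end stop.

>>> {"fn": "play_rows", "kwargs": {
  "targets": "-0.3 0 0 0.03 0; -0.3 0 0 0.04 0; -0.3 0 0 0.03 0; -0.3 0 0 0.02 0; -0.3 0 0 0 0; -1 0 0 0 0; -1 0 0 0 0; -1 0 0 0 0; -1 0.0015 0 0.001 0; -1 0.0015 0 0.001 0; -1 0.001 0 0.0007 0; -1 0 0 0 0; -1 0 0 0 0"
}}

```text
time: 31.3
ee_pos: [584.5, -193.2, 127.3]
orientation: [[-0.998, 0.062, 0.003], [0.062, 0.998, -0.001], [-0.003, -0.001, -1.0]]
force: [4.1, -2.8, 6.5]
width: 0.143
```

>>> {"fn": "play_rows", "kwargs": {
  "targets": "-0.3 0 0 0 0; -0.3 0 0 0 0; -0.3 0 0 0 0; -0.3 0 0 -0.02 0; -0.3 0 0 -0.03 0; -0.3 0 0 -0.04 0; -0.3 0 0 -0.03 0; -0.3 0 0 0 0; -0.3 0 0 0 0"
}}

```text
time: 32.2
ee_pos: [583.6, -192.5, 247.8]
orientation: [[-0.998, 0.061, 0.002], [0.061, 0.998, -0.001], [-0.002, -0.001, -1.0]]
force: [0.5, -0.0, -0.3]
width: 0.352
```

```bash
python3 - <<'E'
from h import *
s=r.observe();print(s['ee_pos'],s['force'],s['time'])
meas(('top','wrist'))
E
```

```text
[ 583.60588752 -192.45160719  247.79729933] [ 0.52972892 -0.00263864 -0.28965617] 32.2
top bar -x 134 [-13.8   0.4   8.1] [-27.3  -9.1   4.9] [-1.1  8.3 11. ]
top bar +x 149 [14.2 -0.2  8.2] [ 0.3 -9.   4.1] [27.5  8.2 11. ]
top lowsaddle 183 [-39.4 -17.4   7.1] [-49.3 -33.1   4.2] [-29.3  32.    9.6]
top bar end 49 [59.4  7.9  5.2] [ 55.6 -10.3  -1.1] [69.2 14.1  8.6]
top pin 84 [ 43.2 -17.3  49.7] [ 35.4 -24.6  25.3] [ 46.6 -12.6  55.3]
top pin top 45 [ 40.9 -18.4  52.9] [ 35.3 -24.7  48.3] [ 46.3 -13.1  55.6]
top arm 216 [41.8  6.4 16.6] [ 32.1 -25.6  14.4] [48.7 34.8 18.7]
wrist bar -x 642 [-13.7  -1.    7.6] [-27.4  -9.6   6.1] [-0.7  7.9  8.9]
wrist bar +x 694 [14.2 -0.9  7.6] [ 0.5 -9.7  5.7] [27.4  7.8  9.1]
wrist lowsaddle 827 [-39.1 -18.1   6.6] [-49.7 -33.8   3.9] [-30.2  32.    7.8]
wrist bar end 947 [67.3 -3.2  3. ] [ 55.6 -15.   -1.4] [78.5  8.   7.3]
wrist pin 441 [ 42.8 -18.8  52.3] [ 34.5 -24.9  25.8] [ 46.  -13.1  54.2]
wrist pin top 282 [ 40.4 -18.8  53. ] [ 34.2 -24.3  49.1] [ 45.6 -13.4  54.3]
wrist arm 1322 [41.3  7.9 16.1] [ 32.2 -26.7  14.4] [48.6 34.5 18.7]
```

The keeper is at about 0, the bar is seated, and the robot is clear.

```bash
python3 -c "
from h import *
print(job.job_done())"
```

```text
the job is handed in; nothing more can be done
None
```

The bar is back in both notches end for end, with the worn nose down at the stop, the blade end out at the top, and the keeper closed across it. I handed the job in at about 32 s of the 72 s; it gives no verdict.

**How it went:** I gripped the keeper pin and swung the keeper to about 2.15 rad, then lifted the bar out. The tool can only spin about vertical, so I laid the bar level on the mat to change its pitch, with the half turn done on the way. I regripped it at its centre and lowered it onto the upper saddle, where it pivoted in the light grip down into both notches. Closing the keeper first left it at about 0.08 rad, so I regripped the pin and nudged it to the end stop.

**Last checks, from the cameras in the cradle frame:**

| Check | Measured | Seated or allowed |
|---|---|---|
| Top of bar, z | 7.6 to 8.2 mm | 8 mm seated |
| Bar centre, sideways | about -1 mm (reads -1 to +0.4) | within ±5 mm |
| Blade edge, x | about 79–80 mm | 74–88 mm |
| Keeper angle | about 0 rad | below 0.2 rad |

The gripper was open and about 70 mm above the pin at hand-in, with the measured force near zero.

**One disagreement:** the reported TCP was about 40 mm lower than the finger ends seen in two cameras. My first grip on the pin closed on air above it because of that, touching nothing, and I corrected for the offset from then on.

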